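# Chock a gas sample cylinder on its sloping rack before releasing the swing stop

## Task

The steel gas cylinder on the sloping rack leans only on the red swing stop, and that stop must come out of the way without the cylinder rolling off. Clear the hex key off the rack into the steel tray, and push the two yellow wedge chocks that lie in the tray, thin end first and flat on the deck, snugly under the cylinder's low side, one near each end. Only then press the stop's black knob down firmly, turn it a quarter turn counter-clockwise until the red arm is swung fully aside, and let go, leaving the cylinder lying where it was, held by the chocks alone, and everything else undisturbed.

Things in the scene. Friction and masses are not known exactly. Their poses are not given: they have to be found in the camera images.
- rack: Fixed aluminium rack, 180 mm deep (x), 300 mm wide (y), grey ribbed rubber deck, no rim. Origin on the worktop under its middle; z up, x points up the slope, y to the left end. The deck falls 8 degrees towards -x; its top is 45 mm high at x = 0, 32 mm at the front edge. Grey plinth with the stop at x -86 to -28, y -18 to 18 mm; two steel gate posts at its front, 86 mm high.
- cylinder: Loose stainless gas sample cylinder, 56 mm in diameter over 220 mm, 284 mm long with its brass end plugs, two yellow bands, about 0.7 kg. It lies across the rack, its own y along the rack's y. Origin on its axis at half length; at rest against the stop at about x = 31, z = 78 mm in the rack's frame. It rolls down the slope if nothing holds it.
- chock_a: Loose yellow wedge chock, black rubber sole, 0.15 kg, 70 long (x), 36 wide (y), 32 mm high. Origin: centre of its underside; x points to the thin end (nose). Heel block from x = -35 to +7 mm at full height, to be gripped across its 36 mm; from there the face falls at 45 degrees to a nose 4 mm high at x = +35 mm. Starts flat in the right part of the steel tray.
- chock_b: The second chock, the same as chock_a; either may go to either end.
- seat_left (a point): Point of the deck, 85 mm left of the rack's middle (rack frame x = 19.5, y = 85, z = 47.7 mm), where the lower nose edge of a chock comes to lie when it just touches the resting cylinder; the chock lies flat on the deck, its x along the rack's x, up the slope. z is square to the deck.
- seat_right (a point): The same, 85 mm right of the rack's middle (y = -85 mm).
- chock_a_nose (a point): Middle of the lower front edge of chock_a's nose.
- chock_b_nose (a point): Middle of the lower front edge of chock_b's nose.
- hex_key: Loose black hex key, 8 mm thick, an L lying flat; origin at the middle of its underside. Long leg along its own y, y = -39 to +43 mm, at x = -14 to -6 mm (grip it across its 8 mm at x = -10, y = 0); short leg x = -8 to +14 mm at y = -42 to -34 mm. Starts on the deck in front of the cylinder's right-hand end, where a chock must go.
- steel_tray: Fixed shallow steel tray, 170 mm (x) by 240 mm (y) inside, rim 18 mm high, floor 2 mm thick. Origin: centre of its underside; y to the left. The chocks lie in its right part; its left part (y = +30 to +110 mm) is free for the hex key.
- stop_knob (a point): Centre of the top of the stop's round ribbed black knob, on its upright pivot (rack frame x = -45, y = 0, z = 118 mm when up); z up, x along the red arm, turns with the stop. The knob is 34 mm in diameter and 32 mm high, over a red hub 31 mm across and 18 mm high; grip it on its upper 20 mm, clear of the steel gate lugs beside the hub (up to 86 mm high).
- stop_swing (a joint): Angle of the stop about its upright pivot, rad: 0 shut (red arm, 48 mm, points up the slope, its black nose against the cylinder), 1.57 fully aside (arm points to the rack's left, +y); counter-clockwise from above as it opens. Stays where it is left (friction 0.05 N m).
- stop_press (a joint): How far the knob and stop are pressed down, m: 0 up, 0.010 at the bottom; a spring pushes up (4 N at the start, 9 N at the bottom). Below 0.006 a steel tail sits in the gate and the stop cannot turn; keep it at 0.007 or more until turned past 0.9 rad. It springs up when released.
- objective_canister: White canister with black lid, 42 mm across, 66 mm high, a bystander; origin at its foot.
- vial_a: Glass vial, 23 mm across, 50 mm high, a bystander on the worktop; origin at its foot.
- vial_b: Glass vial with white cap, 23 mm across, 50 mm high, a bystander; origin at its foot.
- eyepiece_cap_a: Black eyepiece cap, 44 mm across, 40 mm high, a bystander; origin at its foot.
- tweezers: Steel tweezers, 124 mm long, a bystander on the worktop; origin under their middle.

How it is judged:
By the outcome, as a careful person would: the job done as asked, in the order asked, and still so for the second after the job is handed in, with the robot touching nothing.
It also fails if it takes over 72 s, if anything falls off the work surface, if the arm or the gripper's body presses on something with over 40 N, if the wrist force passes 120 N, or if a joint passes its speed limit or range.

## Robot

A 6-joint arm with a two-finger parallel gripper is mounted at the origin on a cart in front of the work surface, level with it; the furniture and walls round the work are solid. World frame = base frame: x ahead of the robot, y to its left, z up, the work surface at z = 0. Lengths are in m, angles in rad, forces in N, time in s.
With the tool pointing down it reaches from about 0.35 to 0.8 m from the base axis. Payload 7.3 kg.
Tool frame: the origin (TCP) lies midway between the tips of the shut fingers; the grasp point (between the pads) lies 19 mm behind it; z points along the fingers, y is the line along which they close (so a half turn about z gives the same grasp; the last joint's range is limited). The gripper opens to 85 mm and grips with 20 to 120 N. Pads are 22 mm wide; open, the fingers measure 114 mm over their backs; the gripper's body (76 mm by 85 mm) begins 54 mm behind the grasp point. The pads swing forward as they close: fully open they stand 13 mm farther back than shut.
Start: joints at [-1.46, 0.342, 1.524, -0, 1.275, -0.146], TCP at [0.133, -0.508, 0.231] pointing down, gripper open.
Joint ranges: [-2.53, 2.53], [-0.77, 2.02], [0.04, 2.7], [-1, 4.14], [0.28, 2.66], [-3.11, 3.11]. Speed limits (rad/s): [2.57, 2.57, 3.14, 3.14, 3.14, 3.14].

## Interface

Orientations are given as a unit quaternion [x, y, z, w].
In Python, from workcell import env, capture, sign_off gives the robot as it stands.
- The arm moves only by the shell command python3 -m pendant 'ROWS'. ROWS is a JSON object of lists of equal length, an entry for each row: "dp": the shift along the tool's x, y, z in m, a list of three; "roll": the turn about the tool's z in rad; "jaw": the closure, from 0 (fully open) to 1 (shut). A call has 1 to 10 rows; each row is the pose to reach, as a shift and turn from the pose commanded when the call began, along the tool's axes at that moment; what a row does not reach only later rows make up. A row lasts 1/12 s, in which the tool goes at most 41.7 mm and 7.16 degrees, less where a joint would pass 70% of its speed; a pose out of reach is approached as far as the arm can. A call with a gripper value outside its range is refused whole. The fingers move at their own pace and stop on an object; the grip force is fixed at half the most. Time passes only in rows, so rows that repeat a pose let the fingers close. It gives the time, the measured TCP pose, the force, the opening and the grip force at its end, in the units of the state.
- env.get_state(): the state, without advancing time (a new reading comes with each control period).
- capture(name): name is "scene" or "side" or "wrist"; returns a dict with "image" (400x640x3 uint8, red, green, blue), "camera_matrix" (3x3 intrinsics, pixels), "R" (3x3) and "t" (3): a world point X has camera coordinates R X + t. Camera axes: x right, y down, z forward; pixel columns grow to the right and rows downward; lengths in m; the calibration is good to about 2 mm. A picture is of the moment at which its call begins. There is no depth.
- sign_off(): hands the job in; it is judged then, once.
The state is a dict: "time_s": time; "q": joint angles; "joint_vel": joint speeds; "tau": joint torques, N m; "tool_pos": TCP position; "eef_rot": TCP orientation; "wrist_force": force on the tool from outside, world axes, zero at the start; "torque": the same for the moment, N m; "gripper_width": opening from 0.0 (shut) to 1.0 (fully open); "grip_force": force on a finger pad.
Only numpy, scipy, OpenCV 4.12 (cv2) and the standard library are available. Lean on these libraries where they do the work, as an engineer would, in place of code of your own. Each camera call takes 0.05 s, during which the arm holds its last target. There are 200 camera calls.

## Working session

There is one attempt and no reset: what is moved stays moved. The work goes in short steps, Python scripts to look and compute and a shell command to move; the robot and the scene stay as the last step left them, time stands still between calls to the robot, and variables do not carry over. Pictures are saved under pics/ and viewed, at most 10 in all, crops included, and the job is handed in when it is done.

```bash
ls; mkdir -p pics
python3 - <<'E'
from workcell import env,capture
import cv2,json,numpy as np
s=env.get_state();print({k:np.round(v,3).tolist() for k,v in s.items()})
for n in("scene","side"):
    c=capture(n);cv2.imwrite(f"pics/{n}0.png",c["image"][:,:,::-1])
    print(n,c["camera_matrix"],c["R"],c["t"], -np.array(c["R"]).T@c["t"])
E
```

```text
pics
{'time_s': 0.0, 'q': [-1.46, 0.343, 1.525, -0.0, 1.275, -0.146], 'joint_vel': [-0.0, -0.001, 0.0, -0.001, 0.0, 0.001], 'tau': [0.001, -43.367, -24.602, 0.0, 0.008, -0.0], 'tool_pos': [0.133, -0.507, 0.231], 'eef_rot': [0.992, 0.128, -0.0, -0.001], 'wrist_force': [0.188, 0.038, -1.327], 'torque': [-0.004, -0.013, 0.017], 'grip_force': 0.0, 'gripper_width': 1.003}
scene [[420.39800215   0.         319.41358309]
 [  0.         420.39800215 201.70361854]
 [  0.           0.           1.        ]] [[-0.7155984  -0.69832701 -0.01607226]
 [-0.50078908  0.52894381 -0.6851487 ]
 [ 0.48695917 -0.4822425  -0.72822588]] [0.37129186 0.35897774 0.80626778] [0.0528485  0.45822068 0.8390657 ]
side [[472.01305373   0.         318.2990136 ]
 [  0.         472.01305373 203.09167749]
 [  0.           0.           1.        ]] [[-0.04032825 -0.99894925  0.02177223]
 [-0.45005644 -0.00129395 -0.89299917]
 [ 0.89208903 -0.04581182 -0.44953136]] [-0.02827696  0.34491275  0.89543153] [-0.6447148  0.0132204  0.711147 ]
```

View pics/scene0.png

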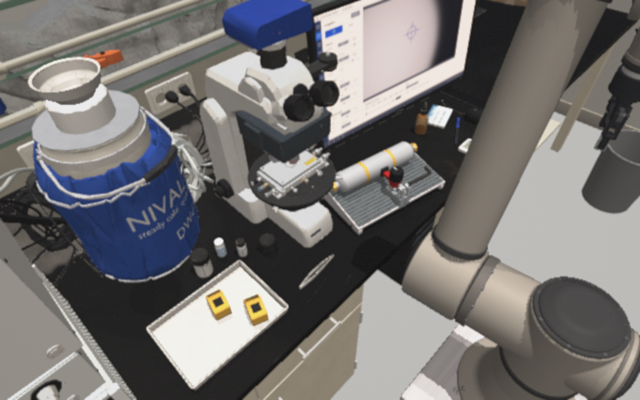

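View pics/side0.png

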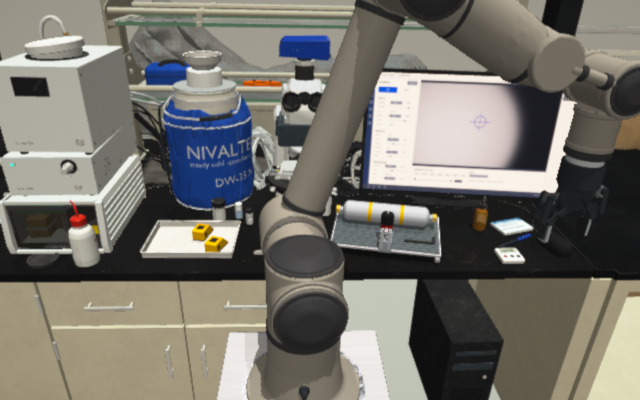

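Run:
```python
import cv2,numpy as np
def cr(n,x,y,w,h):
    i=cv2.imread(f"pics/{n}0.png")[y:y+h,x:x+w]
    o=cv2.resize(i,(400,300),interpolation=cv2.INTER_CUBIC)
    for k in range(0,w,20): cv2.putText(o,str(x+k),(int(k*400/w),8),0,.3,(0,0,255));cv2.line(o,(int(k*400/w),8),(int(k*400/w),14),(0,0,255))
    for k in range(0,h,20): cv2.putText(o,str(y+k),(0,int(k*300/h)+4),0,.3,(255,0,255));cv2.line(o,(20,int(k*300/h)),(26,int(k*300/h)),(255,0,255))
    return o
cv2.imwrite("pics/m1.png",np.vstack([np.hstack([cr("scene",320,135,132,99),cr("scene",140,232,200,150)]),np.hstack([cr("side",325,190,120,90),cr("side",135,185,120,90)])]))
```

```text
(no output)
```

View pics/m1.png

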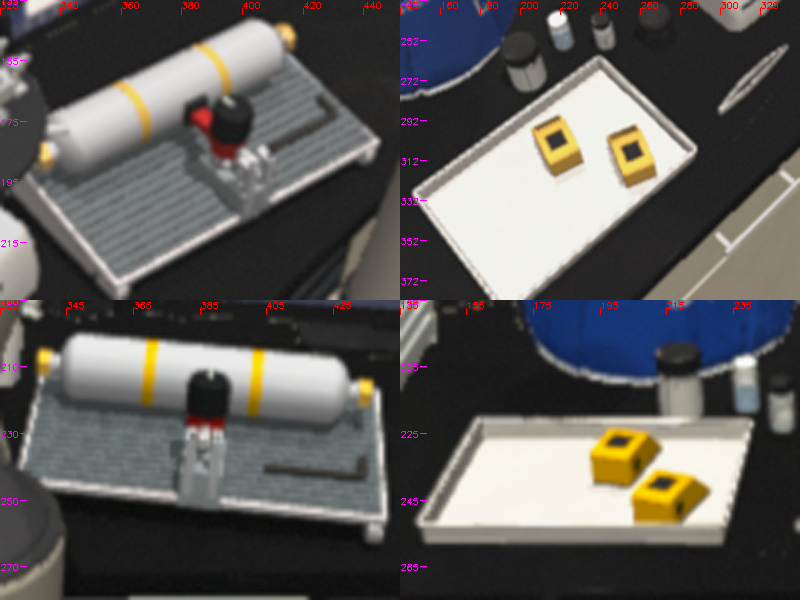

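```bash
cat > h.py <<'E'
import numpy as np,cv2
from scipy.optimize import least_squares
from scipy.spatial.transform import Rotation as Ro
from workcell import env,capture
def tri(obs):
    "obs: list of (cam,(u,v)) -> X, reproj residuals"
    f=lambda X:np.concatenate([proj(c,X)-p for c,p in obs])
    r=least_squares(f,[.6,0,.05]);return r.x,r.fun
def proj(c,X):
    p=np.asarray(c["R"])@np.asarray(X).T+np.reshape(c["t"],(3,)+(1,)*(np.ndim(X)-1))
    q=np.asarray(c["camera_matrix"])@p;return (q[:2]/q[2]).T
def onz(c,uv,z):
    d=np.asarray(c["R"]).T@np.linalg.inv(c["camera_matrix"])@[*uv,1];o=-np.asarray(c["R"]).T@c["t"]
    return o+d*(z-o[2])/d[2]
def rz(a):return Ro.from_euler('z',a).as_matrix()
def fit(obs,x0):
    "obs: (cam,(u,v),local) -> x,y,yaw"
    f=lambda p:np.concatenate([proj(c,rz(p[2])@np.array(l)+[p[0],p[1],0])-uv for c,uv,l in obs])
    r=least_squares(f,x0,loss='soft_l1');return r.x,f(r.x)
def st():
    s=env.get_state();return s
def dtool(dw,s=None):
    s=s or env.get_state();return Ro.from_quat(s["eef_rot"]).as_matrix().T@np.array(dw)
E
cat > cams.py <<'E'
from h import *
import pickle,os
if os.path.exists('c.pkl'): C=pickle.load(open('c.pkl','rb'))
else:
    C={n:{k:v for k,v in capture(n).items() if k!='image'} for n in('scene','side')};pickle.dump(C,open('c.pkl','wb'))
S,D=C['scene'],C['side']
E
python3 - <<'E'
from cams import *
np.set_printoptions(precision=4,suppress=True)
obs=[(S,(359.6,228.4),(-.09,.15,.032)),(S,(444.8,182.2),(-.09,-.15,.032)),(S,(396.9,168),(-.045,0,.118)),
(D,(331,245),(-.09,.15,.032)),(D,(440.8,256.6),(-.09,-.15,.032)),(D,(387.4,212.2),(-.045,0,.118)),(D,(438.4,218.5),(.09,-.15,.057))]
print(fit(obs,[.5,-.2,0]))
print('knob',tri([(S,(396.9,168)),(D,(387.4,212.2))]))
a,b=.0875,.1225
obs=[(S,(147,328.5),(a,b,.018)),(S,(240,261),(a,-b,.018)),(S,(288,307),(-a,-b,.018)),
(D,(158.4,221),(a,b,.018)),(D,(240.6,221),(a,-b,.018)),(D,(232.2,253.4),(-a,-b,.018)),(D,(141,252.5),(-a,b,.018))]
print(fit(obs,[.5,.3,0]))
# chock inset centres scene / side
for s,d in(((140+155/2,232+137/2),(135+220/3.333,185+138/3.333)),((140+235/2,232+141/2),(135+264/3.333,185+182/3.333))): print('chock inset',tri([(S,s),(D,d)]))
# key corner, end
for s,d in(((320+332/3.03,135+104/3.03),(325+366/3.333,190+160/3.333)),((320+270/3.03,135+146/3.03),(325+265/3.333,190+168/3.333)),((320+332/3.03,135+119/3.03),(325+365/3.333,190+172/3.333))): print('key',tri([(S,s),(D,d)]))
# plugs
for s,d in(((320+46/3.03,135+155/3.03),(325+44/3.333,190+62/3.333)),((320+287/3.03,135+37/3.03),(325+367/3.333,190+92/3.333))): print('plug',tri([(S,s),(D,d)]))
E
```

```text
(array([ 0.5137, -0.2418, -0.2071]), array([-0.8191,  0.7277,  0.9709, -1.0528,  0.0572,  1.9771, -1.5675,
       -1.3457,  0.6733, -0.9695,  0.5479,  1.4578,  0.3383, -2.7121]))
knob (array([ 0.4702, -0.2316,  0.1234]), array([-0.1156,  0.475 ,  0.3276, -0.4107]))
(array([ 0.5209,  0.3057, -0.019 ]), array([-0.4602, -0.2008, -0.1829, -0.8124,  0.7862, -0.1419, -0.0299,
       -0.0463, -0.0113,  0.666 ,  0.175 , -0.0187, -1.1148,  0.2589]))
chock inset (array([0.5451, 0.287 , 0.0362]), array([ 0.0133, -0.0513, -0.0576,  0.0423]))
chock inset (array([0.4756, 0.2339, 0.0381]), array([-0.4018,  1.5492,  1.6632, -1.2462]))
key (array([ 0.4451, -0.361 ,  0.0538]), array([ 0.2227, -0.9176, -0.5763,  0.7403]))
key (array([ 0.4568, -0.2836,  0.0426]), array([-0.092 ,  0.3763,  0.2522, -0.3047]))
key (array([ 0.4407, -0.359 ,  0.0428]), array([ 0.44  , -1.8104, -1.1411,  1.4481]))
plug (array([ 0.566 , -0.1077,  0.084 ]), array([-0.0661,  0.268 ,  0.2075, -0.2352]))
plug (array([ 0.5116, -0.3768,  0.0825]), array([ 0.0473, -0.1964, -0.1219,  0.1653]))
```

```bash
python3 -m pendant '{"dp":[[0.354,-0.099,0],[0.354,-0.099,0],[0.354,-0.099,0],[0.354,-0.099,0],[0.354,-0.099,0],[0.354,-0.099,0],[0.354,-0.099,0],[0.354,-0.099,0],[0.354,-0.099,0],[0.354,-0.099,0]],"roll":[-1.115,-1.115,-1.115,-1.115,-1.115,-1.115,-1.115,-1.115,-1.115,-1.115],"jaw":[0.6,0.6,0.6,0.6,0.6,0.6,0.6,0.6,0.6,0.6]}'
python3 - <<'E'
from h import *
import pickle
c=capture("wrist");i=c.pop("image");cv2.imwrite("pics/w1.png",cv2.resize(i[:,:,::-1],(800,500),interpolation=cv2.INTER_CUBIC));pickle.dump(c,open("w1.pkl","wb"))
s=st();R=Ro.from_quat(s["eef_rot"]).as_matrix();print(s["tool_pos"],R, R.T@(-c["R"].T@c["t"]-s["tool_pos"]), s["q"])
E
```

```text
time_s: 1.03
tool_pos: [0.4551, -0.3184, 0.2309]
eef_rot: [0.77, 0.638, 0.001, 0.0]
wrist_force: [-1.8, 0.1, -0.4]
gripper_width: 0.402
grip_force: 0.0
[ 0.4528752  -0.31994837  0.23080971] [[ 1.92026518e-01  9.81389736e-01 -5.90296386e-05]
 [ 9.81389581e-01 -1.92026453e-01  5.76543671e-04]
 [ 5.54478789e-04 -1.68642746e-04 -9.99999832e-01]] [ 0.07849822  0.00280746 -0.14461453] [-7.53503468e-01  3.96800444e-01  1.44227950e+00  3.94136873e-04
  1.30295025e+00 -5.60381200e-01]
```

View pics/w1.png

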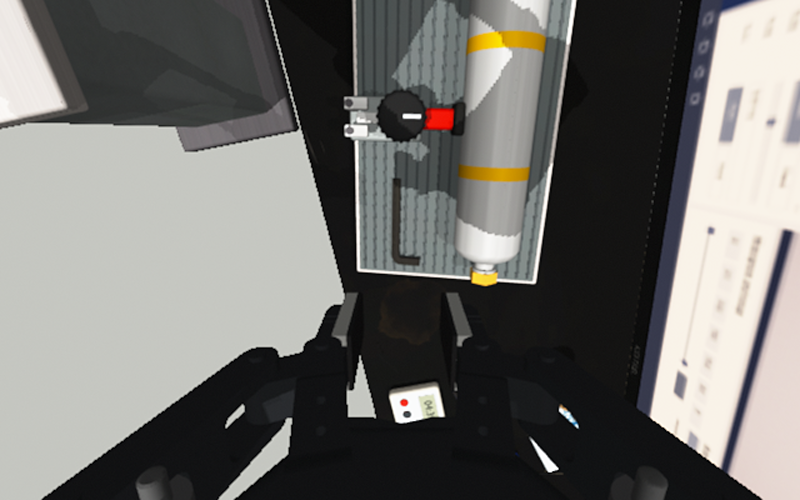

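Run:
```python
from cams import *
np.set_printoptions(precision=4,suppress=True)
W=pickle.load(open('w1.pkl','rb'));k=1/1.25
w=lambda u,v:(u*k,v*k)
obs=[(S,(359.6,228.4),(-.09,.15,.032)),(S,(444.8,182.2),(-.09,-.15,.032)),
(D,(331,245),(-.09,.15,.032)),(D,(440.8,256.6),(-.09,-.15,.032)),
]
ow=[(W,w(358,270),(-.09,-.15,.032)),(W,w(536,283),(.09,-.15,.0577)),(W,w(401,116),(-.045,0,.118))]
for o in (obs+ow,ow):print(fit(o,[.5,-.2,0]))
p=fit(ow,[.5,-.2,0])[0]
for n,u in dict(rc=(358,270),keytop=(397,180),keycorner=(398,262),short=(419,261),mid=(397.5,222)).items():
    z=.046 if n!='rc' else .032
    X=onz(W,w(*u),z);l=rz(p[2]).T@(X-[p[0],p[1],0]);print(n,X,'rack',l)
print('plug',tri([(W,w(484,272)),(S,(320+287/3.03,135+37/3.03)),(D,(325+367/3.333,190+92/3.333))]))
print('knob',tri([(W,w(401,116)),(S,(396.9,168)),(D,(387.4,212.2))]))
print('keycorner',tri([(W,w(398,261)),(S,(320+332/3.03,135+111/3.03)),(D,(325+366/3.333,190+168/3.333))]))
print('keyend',tri([(W,w(397,181)),(S,(320+270/3.03,135+146/3.03)),(D,(325+265/3.333,190+168/3.333))]))
```

```text
(array([ 0.5164, -0.2417, -0.1986]), array([-1.1335,  0.368 , -0.0587, -1.8761, -1.4728, -1.5993,  0.5981,
       -1.7642, -1.8232,  1.4594,  1.357 ,  0.4458, -0.5538, -0.3875]))
(array([ 0.5169, -0.2416, -0.2005]), array([-1.7038,  1.1897,  1.4956,  0.4248, -0.0165, -0.7427]))
rc [ 0.4014 -0.3694  0.032 ] rack [-0.0877 -0.1483  0.032 ]
keytop [ 0.4593 -0.2842  0.046 ] rack [-0.048  -0.0533  0.046 ]
keycorner [ 0.4449 -0.3634  0.046 ] rack [-0.0463 -0.1337  0.046 ]
short [ 0.4655 -0.3663  0.046 ] rack [-0.0255 -0.1324  0.046 ]
mid [ 0.4522 -0.3234  0.046 ] rack [-0.0472 -0.0931  0.046 ]
plug (array([ 0.5209, -0.3775,  0.0769]), array([-0.7768,  1.224 , -2.8054, -0.1667, -0.9897,  0.3774]))
knob (array([ 0.4726, -0.2333,  0.1216]), array([-0.1133, -0.0515, -0.5471,  0.2521,  0.7346, -0.2224]))
keycorner (array([ 0.445 , -0.3624,  0.0455]), array([-0.0934, -0.0687,  0.027 , -1.2575, -0.4504,  0.9463]))
keyend (array([ 0.4588, -0.2856,  0.0408]), array([-0.1056, -0.171 , -0.372 ,  0.121 ,  0.7397, -0.1321]))
```

```bash
python3 -m pendant '{"dp":[[-0.0036,0,0.04],[-0.0036,0,0.08],[-0.0036,0,0.12],[-0.0036,0,0.155],[-0.0036,0,0.175],[-0.0036,0,0.183],[-0.0036,0,0.187],[-0.0036,0,0.187]],"roll":[0,0,0,0,0,0,0,0],"jaw":[0.7,0.7,0.7,0.7,0.7,0.7,0.7,0.7]}'
python3 - <<'E'
from h import *
c=capture("wrist");i=c.pop("image");cv2.imwrite("pics/w2.png",cv2.resize(i[100:400,200:520,::-1],(640,600),interpolation=cv2.INTER_CUBIC))
E
```

```text
time_s: 1.75
tool_pos: [0.4496, -0.3263, 0.0445]
eef_rot: [0.774, 0.633, -0.0, 0.0]
wrist_force: [-0.3, 0.3, -0.3]
gripper_width: 0.299
grip_force: 0.0
```

View pics/w2.png

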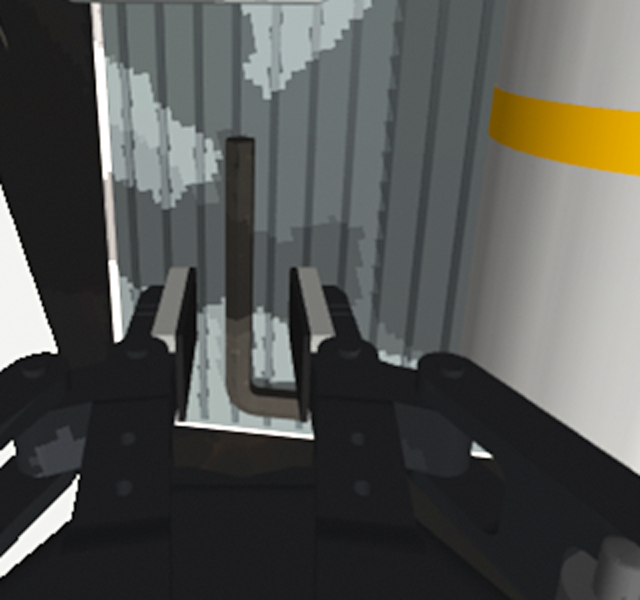

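```bash
python3 -m pendant '{"dp":[[0.004,0,0.002],[0.004,0,0.002],[0.004,0,0.002],[0.004,0,0.002],[0.004,0,0.002],[0.004,0,0.002]],"roll":[0,0,0,0,0,0],"jaw":[0.7,0.75,1,1,1,1]}'
```

```text
time_s: 2.3
tool_pos: [0.4512, -0.3219, 0.0435]
eef_rot: [0.774, 0.633, 0.0, 0.001]
wrist_force: [-0.2, 1.6, 6.3]
gripper_width: 0.058
grip_force: 58.8
```

```bash
python3 -m pendant '{"dp":[[0,0,-0.01],[0,0,-0.03],[0,0,-0.06],[0,0,-0.1],[0,0,-0.1]],"roll":[0,0,0,0,0],"jaw":[1,1,1,1,1]}'
python3 - <<'E'
from cams import *
np.set_printoptions(precision=3,suppress=True)
for n,u,z in(('base',(315,243),0),('base2',(331,225),0),('stage',(325,200),.15),('stage',(262,205),.15),('twz1',(332,256),0),('twz2',(301,287),0),('can',(203,276),0)):print(n,onz(S,u,z))
print(tri([(S,(300,107)),(D,(292,103))]))
E
```

```text
time_s: 2.72
tool_pos: [0.4537, -0.3244, 0.1503]
eef_rot: [0.774, 0.633, 0.001, 0.007]
wrist_force: [1.6, -0.7, 1.7]
gripper_width: 0.054
grip_force: 58.5
base [ 0.523  0.012 -0.   ]
base2 [ 0.534 -0.059  0.   ]
stage [ 0.508 -0.011  0.15 ]
stage [0.6   0.098 0.15 ]
twz1 [0.464 0.012 0.   ]
twz2 [0.456 0.125 0.   ]
can [0.645 0.264 0.   ]
(array([0.536, 0.024, 0.401]), array([-0.115,  0.48 ,  0.402, -0.566]))
```

```bash
python3 -m pendant '{"dp":[[0.033,-0.024,0],[0.066,-0.048,0],[0.099,-0.072,0],[0.132,-0.096,0],[0.164,-0.119,0],[0.205,-0.127,0],[0.246,-0.135,0],[0.287,-0.144,0],[0.328,-0.152,0],[0.37,-0.16,0]],"roll":[-0.12,-0.24,-0.36,-0.48,-0.6,-0.72,-0.84,-0.96,-1.08,-1.2],"jaw":[1,1,1,1,1,1,1,1,1,1]}'
python3 - <<'E'
from h import *
s=st();p=np.array(s["tool_pos"]);print(p,s["q"],s["gripper_width"])
for w in ((.44,.25,.13),(.522,.385,.1)): print(dtool(np.array(w)-p,s))
R=Ro.from_quat(s["eef_rot"]).as_matrix();print(np.arctan2(R[1,0],R[0,0]))
E
```

```text
time_s: 3.55
tool_pos: [0.3668, 0.0727, 0.1432]
eef_rot: [0.278, 0.96, 0.0, 0.001]
wrist_force: [0.8, 0.3, -0.5]
gripper_width: 0.056
grip_force: 58.6
[0.36679136 0.07270082 0.14316457] [-9.94131354e-03  1.77087246e-01  2.03561482e+00 -2.25138010e-04
  9.26739498e-01 -1.01627212e+00] 0.056336869115073615
[0.03299654 0.18895109 0.01328617]
[0.03597354 0.34684719 0.04343514]
2.5772611780257395
```

```bash
python3 -m pendant '{"dp":[[0.007,0.04,0],[0.014,0.08,0],[0.02,0.12,0],[0.027,0.155,0],[0.033,0.189,0],[0.034,0.228,0.01],[0.035,0.267,0.02],[0.036,0.306,0.03],[0.036,0.342,0.04],[0.036,0.342,0.06]],"roll":[-0.1,-0.2,-0.3,-0.4,-0.5,-0.545,-0.545,-0.545,-0.545,-0.545],"jaw":[1,1,1,1,1,1,1,1,1,1]}'
python3 - <<'E'
from h import *
import pickle
c=capture("wrist");i=c.pop("image");cv2.imwrite("pics/w3.png",cv2.resize(i[:,:,::-1],(800,500),interpolation=cv2.INTER_CUBIC));pickle.dump(c,open("w3.pkl","wb"))
s=st();p=np.array(s["tool_pos"]);print(p,s["q"],s["gripper_width"])
R=Ro.from_quat(s["eef_rot"]).as_matrix();print(np.arctan2(R[1,0],R[0,0]))
E
```

```text
time_s: 4.38
tool_pos: [0.5255, 0.3844, 0.0843]
eef_rot: [0.011, 1.0, 0.003, 0.004]
wrist_force: [-0.3, -0.9, -0.2]
gripper_width: 0.057
grip_force: 58.6
[0.52109637 0.38022409 0.07821011] [ 5.11600673e-01  7.01667556e-01  1.35317131e+00  9.33484335e-05
  1.08859387e+00 -1.03675260e+00] 0.0565885673923761
3.119105530619154
```

View pics/w3.png

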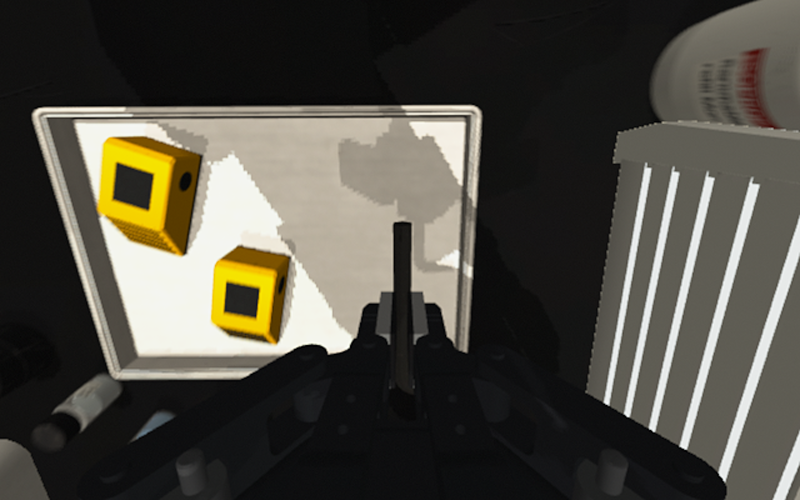

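```bash
python3 -m pendant '{"dp":[[0,0,0.035],[0,0,0.055],[0,0,0.064],[0,0,0.068],[0,0,0.069],[0,0,0.069],[0,0,0.069],[0,0,0.067],[0,0,0.05],[0,0,0.02]],"roll":[0,0,0,0,0,0,0,0,0,0],"jaw":[1,1,1,1,1,0.7,0.65,0.65,0.65,0.65]}'
```

```text
time_s: 5.27
tool_pos: [0.5194, 0.3772, 0.0605]
eef_rot: [0.012, 1.0, -0.001, -0.002]
wrist_force: [-0.2, 0.7, -0.3]
gripper_width: 0.344
grip_force: 0.0
```

```bash
python3 -m pendant '{"dp":[[0.0,-0.035,-0.03],[0,-0.065,-0.06],[0,-0.09,-0.08],[0,-0.11,-0.08],[0,-0.11,-0.08]],"roll":[0,0,0,0,0],"jaw":[0.3,0.3,0.3,0.3,0.3]}'
python3 - <<'E'
from h import *
import pickle
c=capture("wrist");i=c.pop("image");cv2.imwrite("pics/w4.png",cv2.resize(i[:,:,::-1],(800,500),interpolation=cv2.INTER_CUBIC));pickle.dump(c,open("w4.pkl","wb"))
s=st();p=np.array(s["tool_pos"]);print(p,s["time_s"])
E
```

```text
time_s: 5.68
tool_pos: [0.5196, 0.2653, 0.1455]
eef_rot: [0.014, 1.0, 0.0, 0.002]
wrist_force: [0.4, 0.9, -0.2]
gripper_width: 0.698
grip_force: 0.0
[0.51912048 0.26688744 0.14430876] 5.7333
```

View pics/w4.png

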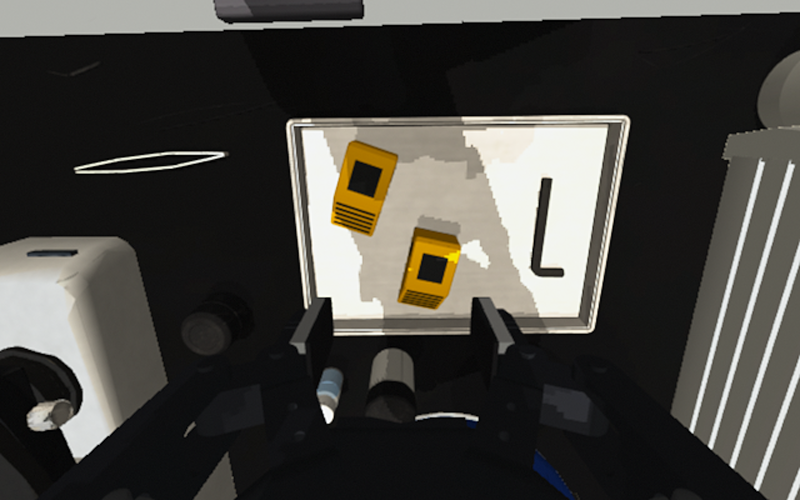

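Run:
```python
from cams import *
np.set_printoptions(precision=4,suppress=True)
W=pickle.load(open('w4.pkl','rb'));k=1/1.25
L={'bl':(-.035,.018,.034),'br':(-.035,-.018,.034),'fl':(.007,.018,.034),'fr':(.007,-.018,.034),'nl':(.035,.018,.006),'nr':(.035,-.018,.006),'c':(-.014,0,.034)}
P=dict(br=(349,141),bl=(397,155),fl=(382,210),fr=(337,201),nr=(332,221),nl=(371,236),c=(365,179))
Q=dict(br=(411,239),bl=(460,246),fl=(450,296),fr=(404,288),nr=(398,300),nl=(441,308),c=(434,265))
for n,M in(('P',P),('Q',Q)):
    o=[(W,np.array(v)*k,L[a]) for a,v in M.items()]
    p,r=fit(o,[.5,.25,-.2]);print(n,p,np.abs(r).max(),r)
    print(' grasp heel',rz(p[2])@[-.014,0,0]+[p[0],p[1],0])
print(tri([(W,np.array((365,179))*k),(S,(140+235/2,232+141/2)),(D,(135+264/3.333,185+182/3.333))]))
print(tri([(W,np.array((434,265))*k),(S,(140+155/2,232+137/2)),(D,(135+220/3.333,185+138/3.333))]))
o=[(W,np.array(v)*k,l) for v,l in(((289,121),(-.0875,-.1225,.018)),((629,118),(-.0875,.1225,.018)),((596,331),(.0875,.1225,.018)),((305,334),(.0875,-.1225,.018)))]
print(fit(o,[.52,.3,0]))
```

```text
P [ 0.4891  0.2367 -0.3222] 2.5308977784926583 [-0.6538 -0.5303  0.8162  0.6735 -0.3275  1.6189 -2.4839 -2.4553  0.0461
  2.4047  2.5309  0.1318  0.3116 -1.3926]
 grasp heel [0.4759 0.2412 0.    ]
Q [ 0.5594  0.2858 -0.1798] 2.70319496654497 [ 1.6807 -1.0832  0.0769 -1.1586 -0.444  -1.2075  0.3936  0.1485  1.087
  2.7032 -1.3168  0.7252 -1.8064  1.4416]
 grasp heel [0.5457 0.2883 0.    ]
(array([0.4767, 0.2395, 0.0372]), array([-1.8115,  0.0298, -2.7005,  3.1567, -0.3094, -1.1461]))
(array([0.5424, 0.2891, 0.039 ]), array([-0.612 ,  0.1291, -0.2368,  0.6552, -1.0353, -0.3548]))
(array([ 0.5259,  0.3078, -0.0182]), array([ 0.3631,  0.2674, -0.3732, -0.1024, -3.4361, -0.0944,  4.3357,
       -0.6291]))
```

```bash
python3 -m pendant '{"dp":[[0.021,-0.0136,0.02],[0.0423,-0.0272,0.05],[0.0423,-0.0272,0.08],[0.0423,-0.0272,0.11],[0.0423,-0.0272,0.13],[0.0423,-0.0272,0.136],[0.0423,-0.0272,0.136],[0.0423,-0.0272,0.136],[0.0423,-0.0272,0.136],[0.0423,-0.0272,0.136]],"roll":[0.1,0.2,0.293,0.293,0.293,0.293,0.293,0.293,0.293,0.293],"jaw":[0.35,0.35,0.35,0.35,0.35,0.35,0.35,0.35,1,1]}';python3 -m pendant '{"dp":[[0,0,0],[0,0,0],[0,0,0]],"roll":[0,0,0],"jaw":[1,1,1]}'
```

```text
time_s: 6.57
tool_pos: [0.4762, 0.2421, 0.0081]
eef_rot: [0.158, 0.987, 0.0, 0.001]
wrist_force: [-1.7, -1.9, 2.2]
gripper_width: 0.413
grip_force: 58.9
time_s: 6.82
tool_pos: [0.4762, 0.2421, 0.0082]
eef_rot: [0.158, 0.987, 0.0, 0.001]
wrist_force: [-1.5, -3.3, 6.0]
gripper_width: 0.412
grip_force: 59.4
```

```bash
python3 -m pendant '{"dp":[[0,0,-0.03],[0,0,-0.07],[0.015,-0.034,-0.10],[0.031,-0.068,-0.12],[0.047,-0.102,-0.14],[0.047,-0.133,-0.16],[0.047,-0.165,-0.16],[0.047,-0.197,-0.16],[0.035,-0.234,-0.16],[0.023,-0.271,-0.16]],"roll":[0,0,-0.03,-0.06,-0.09,-0.117,-0.117,-0.117,-0.117,-0.117],"jaw":[1,1,1,1,1,1,1,1,1,1]}'
python3 - <<'E'
from h import *
s=st();p=np.array(s["tool_pos"]);print(p,s["q"],s["gripper_width"])
for w in ((.37,-.15,.168),(.4624,-.3172,.168),(.4624,-.3172,.07)): print(dtool(np.array(w)-p,s))
R=Ro.from_quat(s["eef_rot"]).as_matrix();print(np.arctan2(R[1,0],R[0,0]))
E
```

```text
time_s: 7.65
tool_pos: [0.3684, -0.0092, 0.1677]
eef_rot: [0.1, 0.995, -0.0, 0.002]
wrist_force: [0.5, -0.1, -1.5]
gripper_width: 0.411
grip_force: 60.3
[ 0.36842417 -0.00919601  0.1677164 ] [-2.33860310e-01  1.28293951e-01  2.01159431e+00  1.17221668e-04
  9.98362105e-01 -1.60538742e+00] 0.4112624218970832
[-0.02942672 -0.13770389 -0.00018288]
[-1.53104544e-01 -2.83296552e-01  2.33129441e-04]
[-0.15277686 -0.2832949   0.09823258]
2.9422601345719066
```

```bash
python3 -m pendant '{"dp":[[-0.007,-0.035,0],[-0.015,-0.07,0],[-0.022,-0.105,0],[-0.029,-0.138,0],[-0.06,-0.174,0],[-0.091,-0.21,0],[-0.122,-0.247,0],[-0.153,-0.283,0.02],[-0.153,-0.283,0.05],[-0.153,-0.283,0.06]],"roll":[0,0,0,0,0,0,0,0,0,0],"jaw":[1,1,1,1,1,1,1,1,1,1]}'; python3 -m pendant '{"dp":[[0,0,0],[0,0,0]],"roll":[0,0],"jaw":[1,1]}'
python3 - <<'E'
from h import *
import pickle
for n in("wrist","side","scene"):
    c=capture(n);cv2.imwrite(f"pics/{n}5.png",c["image"][:,:,::-1]);c.pop("image");pickle.dump(c,open(n+"5.pkl","wb"))
s=st();print(s["tool_pos"],s["eef_rot"]);pickle.dump(s,open("s5.pkl","wb"))
i=cv2.resize(cv2.imread("pics/wrist5.png"),(800,500),interpolation=cv2.INTER_CUBIC)[:,:]
cv2.imwrite("pics/w5.png",i)
E
```

```text
time_s: 8.48
tool_pos: [0.4634, -0.3197, 0.1041]
eef_rot: [0.101, 0.995, -0.001, 0.0]
wrist_force: [-9.6, -4.2, 14.0]
gripper_width: 0.413
grip_force: 64.4
time_s: 8.65
tool_pos: [0.4621, -0.3158, 0.1064]
eef_rot: [0.101, 0.995, 0.0, -0.0]
wrist_force: [-0.2, -0.1, -1.4]
gripper_width: 0.407
grip_force: 59.6
[ 0.46284902 -0.31563005  0.10793492] [ 9.99151411e-02  9.94995321e-01 -6.14691228e-04  9.47534196e-04]
```

View pics/w5.png

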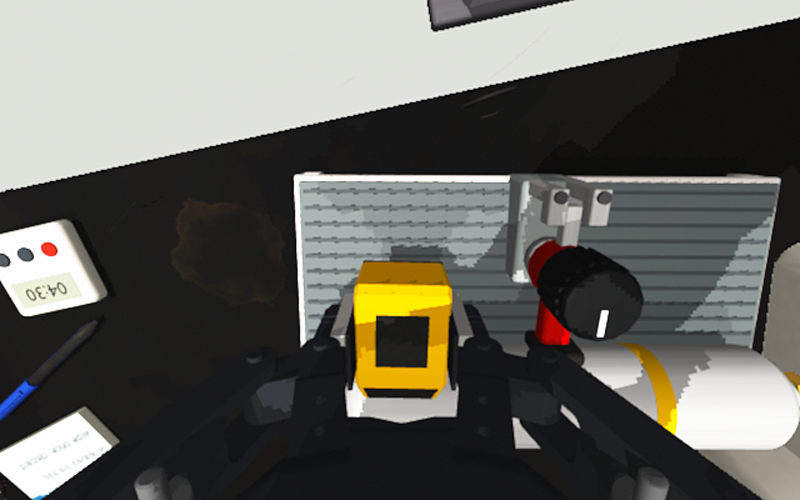

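Run:
```python
from cams import *
np.set_printoptions(precision=4,suppress=True)
W=pickle.load(open('wrist5.pkl','rb'));s=pickle.load(open('s5.pkl','rb'));k=1/1.25
p=np.array(s["tool_pos"])
o=[(W,np.array(v)*k,l) for v,l in(((297,178),(-.09,-.15,.032)),((778,180),(-.09,.15,.032)))]
r=fit(o,[.517,-.24,-.2]);print(r)
w1=pickle.load(open('w1.pkl','rb'))
o2=o+[(w1,np.array(v)*k,l) for v,l in(((358,270),(-.09,-.15,.032)),((536,283),(.09,-.15,.0577)),((401,116),(-.045,0,.118)))]
r2=fit(o2,[.517,-.24,-.2]);print(r2)
zt=p[2]+.0259
u=np.array([np.cos(-.2),np.sin(-.2)]);v=np.array([-u[1],u[0]])
for q in((356,287),(448,287),(402,287),(365,388),(440,388),(402,342)):
    X=onz(W,np.array(q)*k,zt);d=(X-p)[:2];print(q,X,'rel TCP along chock x,y',d@u,d@v)
for q in((362,262),(448,262)):
    X=onz(W,np.array(q)*k,p[2]-.0061);d=(X-p)[:2];print('bot',q,d@u,d@v)
for rr in(r,r2):
    a,b,y=rr[0];print('nose seat rack ->', rz(y)@[.0195,-.085,0]+[a,b,0])
    l=rz(y).T@(p-[a,b,0]);print('tcp rack local',l)
print('knob',tri([(W,np.array((598,296))*k),(w1,np.array((401,116))*k),(S,(396.9,168)),(D,(387.4,212.2))]))
```

```text
(array([ 0.521 , -0.2426, -0.2062]), array([-3.7574,  0.0829,  3.82  ,  0.3263]))
(array([ 0.5202, -0.2424, -0.2087]), array([-3.5121, -1.4825,  4.372 , -0.219 , -0.0249,  0.7777,  3.1988,
        1.1118,  4.0022, -0.9695]))
(356, 287) [ 0.4381 -0.327   0.1338] rel TCP along chock x,y -0.022019313272708188 -0.016017010898114626
(448, 287) [ 0.4447 -0.2946  0.1338] rel TCP along chock x,y -0.02197284434837289 0.017005671094280164
(402, 287) [ 0.4414 -0.3108  0.1338] rel TCP along chock x,y -0.02199607781831169 0.0004950352157422691
(365, 388) [ 0.4811 -0.3338  0.1338] rel TCP along chock x,y 0.021465218192810918 -0.014169638761280266
(440, 388) [ 0.487  -0.3047  0.1338] rel TCP along chock x,y 0.02150359496022334 0.01547124100423269
(402, 342) [ 0.4636 -0.3153  0.1338] rel TCP along chock x,y 0.0006395550065604215 0.00047354919524051
bot (362, 262) -0.019699772198764794 -0.017334161478551116
bot (448, 262) -0.019644733305008003 0.0211034522257774
nose seat rack -> [ 0.5227 -0.3298  0.    ]
tcp rack local [-0.042  -0.0834  0.1079]
nose seat rack -> [ 0.5217 -0.3296  0.    ]
tcp rack local [-0.041  -0.0835  0.1079]
knob (array([ 0.4711, -0.2328,  0.1153]), array([-0.0769,  1.728 , -1.944 ,  0.0777, -0.4571,  2.4458,  0.4656,
        2.0823]))
```

```bash
python3 -m pendant '{"dp":[[0,0,0.03],[0,0,0.044],[0,0,0.050],[0,0,0.052],[0,0,0.052],[0,0,0.052]],"roll":[0,0,0,0,0,0],"jaw":[1,1,1,1,1,1]}';python3 -m pendant '{"dp":[[0,0,0.002],[0,0,0.002],[0,0,0.002]],"roll":[0,0,0],"jaw":[1,1,1]}';python3 -m pendant '{"dp":[[0,0,0.002],[0,0,0.002],[0,0,0.002]],"roll":[0,0,0],"jaw":[1,1,1]}'
```

```text
time_s: 9.3
tool_pos: [0.4636, -0.3176, 0.0587]
eef_rot: [0.1, 0.995, -0.003, 0.003]
wrist_force: [-8.0, -1.5, 15.0]
gripper_width: 0.41
grip_force: 77.5
time_s: 9.55
tool_pos: [0.4639, -0.3178, 0.0571]
eef_rot: [0.1, 0.995, -0.003, 0.003]
wrist_force: [-7.9, -1.6, 16.9]
gripper_width: 0.414
grip_force: 78.5
time_s: 9.8
tool_pos: [0.4643, -0.3179, 0.0555]
eef_rot: [0.1, 0.995, -0.003, 0.004]
wrist_force: [-7.8, 0.7, 18.9]
gripper_width: 0.41
grip_force: 79.4
```

```bash
python3 -m pendant '{"dp":[[0,0,0.002],[0,0,0.003],[0,0,0.003],[0,0,0.003]],"roll":[0,0,0,0],"jaw":[1,1,1,1]}';python3 -m pendant '{"dp":[[0,0,-0.003],[0,0,-0.003],[0,0,-0.003],[0,0,-0.003]],"roll":[0,0,0,0],"jaw":[0.5,0.45,0.45,0.45]}'
python3 - <<'E'
from h import *
import pickle
c=capture("wrist");cv2.imwrite("pics/wrist6.png",c["image"][:,:,::-1]);c.pop("image");pickle.dump(c,open("wrist6.pkl","wb"))
p5,p6=[cv2.imread(f"pics/side5.png"),capture("side")["image"][:,:,::-1]]
cv2.imwrite("pics/side6.png",p6)
print(env.get_state()["tool_pos"])
E
```

```text
time_s: 10.13
tool_pos: [0.4642, -0.3178, 0.0525]
eef_rot: [0.1, 0.995, -0.003, 0.003]
wrist_force: [-7.0, -0.6, 20.1]
gripper_width: 0.41
grip_force: 80.3
time_s: 10.47
tool_pos: [0.4626, -0.3157, 0.0508]
eef_rot: [0.1, 0.995, -0.0, 0.0]
wrist_force: [0.1, -0.6, -0.9]
gripper_width: 0.555
grip_force: 0.0
[ 0.46244171 -0.31566758  0.05022867]
```

```bash
cat > chk.py <<'E'
from h import *
import sys
P={'side':[(340,196,40,28),(400,200,35,28)],'scene':[(330,165,45,35),(375,140,45,35)]}
def chk(tag,ref):
    for n in P:
        i=capture(n)["image"][:,:,::-1];cv2.imwrite(f"pics/{n}{tag}.png",i);b=cv2.imread(f"pics/{n}{ref}.png")
        for x,y,w,h in P[n]:
            A,B=[cv2.cvtColor(np.ascontiguousarray(k[y:y+h,x:x+w]),6).astype(np.float64) for k in(b,i)]
            (dx,dy),r=cv2.phaseCorrelate(A,B,cv2.createHanningWindow((w,h),cv2.CV_64F))
            print(n,(x,y),'shift %.2f %.2f resp %.2f absdiff %.1f'%(dx,dy,r,np.abs(A-B).mean()))
if __name__=="__main__":chk(*sys.argv[1:])
E
python3 chk.py 7 0; python3 -m pendant '{"dp":[[0,0,0],[0,0,0],[0,0,0],[-0.003,0,-0.0004],[-0.006,0,-0.0008],[-0.006,0,-0.0008],[-0.006,0,-0.0008]],"roll":[0,0,0,0,0,0,0],"jaw":[1,1,1,1,1,1,1]}'; python3 chk.py 8 7
python3 - <<'E'
from h import *
i=capture("wrist");import pickle
cv2.imwrite("pics/wrist8.png",i["image"][:,:,::-1]);i.pop("image");pickle.dump(i,open("wrist8.pkl","wb"));s=st();print(s["tool_pos"],s["wrist_force"])
E
```

```text
side (340, 196) shift 0.48 -0.22 resp 0.45 absdiff 9.1
side (400, 200) shift -1.38 8.43 resp 0.35 absdiff 71.2
scene (330, 165) shift 0.57 -0.06 resp 0.94 absdiff 9.2
scene (375, 140) shift 0.45 -0.20 resp 0.59 absdiff 44.2
time_s: 11.25
tool_pos: [0.4676, -0.3174, 0.0522]
eef_rot: [0.1, 0.995, -0.0, -0.0]
wrist_force: [-8.6, 0.1, 11.5]
gripper_width: 0.418
grip_force: 61.0
side (340, 196) shift -0.29 -0.69 resp 1.05 absdiff 8.7
side (400, 200) shift -0.50 -0.84 resp 0.78 absdiff 16.0
scene (330, 165) shift -0.05 -0.75 resp 0.93 absdiff 7.9
scene (375, 140) shift 0.17 -0.59 resp 0.96 absdiff 6.7
[ 0.46750277 -0.31736573  0.05212776] [-9.32358892 -0.05862048 10.68143396]
```

```bash
cat > cmp.py <<'E'
from h import *
import sys
P={'side':[('cylL',340,196,40,28),('cylR',400,200,35,28),('rackFL',322,232,30,26),('tray',135,215,110,45)],'scene':[('cylL',330,165,45,35),('cylR',375,140,45,35),('rackFL',345,205,40,34),('tray',140,255,100,80)]}
def cmp(a,b):
    for n in P:
        I=[cv2.imread(f"pics/{n}{k}.png") for k in(a,b)]
        for nm,x,y,w,h in P[n]:
            A,B=[cv2.cvtColor(np.ascontiguousarray(k[y:y+h,x:x+w]),6).astype(np.float64) for k in I]
            (dx,dy),r=cv2.phaseCorrelate(A,B,cv2.createHanningWindow((w,h),cv2.CV_64F))
            print(a,b,n,nm,'shift %.2f %.2f resp %.2f ad %.1f'%(dx,dy,r,np.abs(A-B).mean()))
if __name__=="__main__":cmp(*sys.argv[1:])
E
python3 cmp.py 0 7; python3 cmp.py 7 8;python3 cmp.py 5 8
```

```text
0 7 side cylL shift 0.48 -0.22 resp 0.45 ad 9.1
0 7 side cylR shift -1.38 8.43 resp 0.35 ad 71.2
0 7 side rackFL shift 0.10 0.89 resp 0.78 ad 16.6
0 7 side tray shift 0.43 0.13 resp 0.16 ad 37.5
0 7 scene cylL shift 0.57 -0.06 resp 0.94 ad 9.2
0 7 scene cylR shift 0.45 -0.20 resp 0.59 ad 44.2
0 7 scene rackFL shift 0.08 -0.19 resp 0.76 ad 19.1
0 7 scene tray shift 0.04 -0.02 resp 0.97 ad 0.3
7 8 side cylL shift -0.29 -0.69 resp 1.05 ad 8.7
7 8 side cylR shift -0.50 -0.84 resp 0.78 ad 16.0
7 8 side rackFL shift -0.10 0.33 resp 1.00 ad 1.0
7 8 side tray shift 0.10 0.52 resp 1.02 ad 1.1
7 8 scene cylL shift -0.05 -0.75 resp 0.93 ad 7.9
7 8 scene cylR shift 0.17 -0.59 resp 0.96 ad 6.7
7 8 scene rackFL shift -0.45 0.06 resp 0.98 ad 1.5
7 8 scene tray shift -0.09 -0.04 resp 0.97 ad 0.3
5 8 side cylL shift 3.89 -0.35 resp 0.34 ad 12.0
5 8 side cylR shift -2.69 0.71 resp 0.35 ad 39.6
5 8 side rackFL shift -0.03 0.41 resp 1.03 ad 1.7
5 8 side tray shift 0.09 0.52 resp 1.01 ad 3.2
5 8 scene cylL shift 0.22 -0.84 resp 0.89 ad 10.6
5 8 scene cylR shift 0.96 -0.45 resp 0.51 ad 16.5
5 8 scene rackFL shift -0.00 0.12 resp 0.88 ad 1.8
5 8 scene tray shift -0.03 0.01 resp 0.96 ad 0.3
```

```bash
cat > ecc.py <<'E'
from cams import *
import sys
P={'side':[('cylL',343,199,30,22),('cylM',372,200,12,20),('cylR',405,204,28,22),('rackFL',322,232,30,26)],'scene':[('cylL',333,165,40,30),('cylR',378,142,40,30),('rackFL',345,205,40,34)]}
def ecc(a,b):
    for n in P:
        I=[cv2.cvtColor(cv2.imread(f"pics/{n}{k}.png"),6) for k in(a,b)]
        for nm,x,y,w,h in P[n]:
            M=np.eye(2,3,dtype=np.float32)
            try:cc,M=cv2.findTransformECC(I[0][y:y+h,x:x+w],I[1][y-6:y+h+6,x-6:x+w+6],np.array([[1,0,6],[0,1,6]],np.float32),cv2.MOTION_TRANSLATION,(3,100,1e-5),None,3)
            except cv2.error: print(n,nm,'fail');continue
            print(a,b,n,nm,'shift %.2f %.2f cc %.3f'%(M[0,2]-6,M[1,2]-6,cc))
if __name__=="__main__":
    ecc(*sys.argv[1:])
E
python3 ecc.py 7 8; python3 ecc.py 0 7;python3 ecc.py 0 8
python3 - <<'E'
from cams import *
u=np.array([np.cos(-.2)*.99,np.sin(-.2)*.99,.139])
for y in(.08,-.08):
    X=rz(-.2)@[.031,y,.078]+[.517,-.2415,0]
    for n in C: print(n,y,'px per 3mm',proj(C[n],X+.003*u)-proj(C[n],X))
E
```

```text
7 8 side cylL shift 0.18 -0.59 cc 0.997
7 8 side cylM shift 0.07 -0.48 cc 0.994
7 8 side cylR shift 0.12 -0.70 cc 0.870
7 8 side rackFL shift -0.01 -0.00 cc 0.999
7 8 scene cylL shift -0.20 -0.86 cc 0.995
7 8 scene cylR shift -0.51 -0.45 cc 0.987
7 8 scene rackFL shift -0.06 -0.01 cc 0.998
0 7 side cylL shift -0.20 -0.07 cc 0.984
0 7 side cylM shift 0.42 -0.24 cc 0.926
0 7 side cylR shift -1.73 6.91 cc 0.369
0 7 side rackFL shift -0.09 0.33 cc 0.831
0 7 scene cylL shift -0.29 0.08 cc 0.967
0 7 scene cylR shift -1.93 0.32 cc 0.847
0 7 scene rackFL shift -0.21 0.23 cc 0.937
0 8 side cylL shift -0.04 -0.67 cc 0.981
0 8 side cylM shift 0.55 -0.63 cc 0.927
0 8 side cylR shift -2.08 0.23 cc 0.251
0 8 side rackFL shift -0.11 0.33 cc 0.831
0 8 scene cylL shift -0.46 -0.82 cc 0.961
0 8 scene cylR shift -2.85 0.02 cc 0.833
0 8 scene rackFL shift -0.22 0.24 cc 0.938
scene 0.08 px per 3mm [-0.67814185 -0.74901455]
side 0.08 px per 3mm [ 0.09220208 -0.59152306]
scene -0.08 px per 3mm [-0.69835057 -0.68299523]
side -0.08 px per 3mm [-0.00707145 -0.61014728]
```

```bash
python3 -m pendant '{"dp":[[0.0015,0,-0.0006],[0.003,0,-0.0004],[0.003,0,-0.0004],[0.003,0,-0.0004],[0.003,0,-0.0004]],"roll":[0,0,0,0,0],"jaw":[1,1,1,1,1]}'; python3 chk.py 9 7 >/dev/null; python3 ecc.py 7 9; python3 -c "
from h import *
s=st();print(s['tool_pos'],s['wrist_force'])"
```

```text
time_s: 11.82
tool_pos: [0.4652, -0.3163, 0.0513]
eef_rot: [0.1, 0.995, 0.0, -0.0]
wrist_force: [-2.6, 0.5, 1.3]
gripper_width: 0.414
grip_force: 60.0
7 9 side cylL shift 0.03 -0.25 cc 0.997
7 9 side cylM shift -0.09 -0.16 cc 0.995
7 9 side cylR shift -0.13 -0.17 cc 0.870
7 9 side rackFL shift -0.01 -0.02 cc 1.000
7 9 scene cylL shift -0.06 -0.32 cc 0.997
7 9 scene cylR shift -0.20 -0.10 cc 0.994
7 9 scene rackFL shift -0.03 -0.01 cc 0.999
[ 0.46531597 -0.31635375  0.05135018] [-2.45953399  0.41194935  2.09913104]
```

```bash
python3 -m pendant '{"dp":[[0.001,0,0],[0.001,0,0],[0.001,0,0],[0.001,0,0]],"roll":[0,0,0,0],"jaw":[1,1,1,1]}'; python3 chk.py 10 7 >/dev/null; python3 ecc.py 7 10
```

```text
time_s: 12.25
tool_pos: [0.4644, -0.3162, 0.0513]
eef_rot: [0.1, 0.995, 0.0, -0.0]
wrist_force: [-0.6, 0.1, -2.6]
gripper_width: 0.415
grip_force: 59.9
7 10 side cylL shift 0.04 -0.07 cc 0.997
7 10 side cylM shift 0.07 -0.09 cc 0.997
7 10 side cylR shift -0.09 0.01 cc 0.875
7 10 side rackFL shift -0.03 -0.02 cc 0.999
7 10 scene cylL shift 0.00 -0.09 cc 0.998
7 10 scene cylR shift -0.02 0.03 cc 0.993
7 10 scene rackFL shift -0.02 -0.00 cc 0.999
```

```bash
python3 -m pendant '{"dp":[[0,0,0],[0,0,0],[0,0,0],[0,0,-0.03],[0,0,-0.07],[0,0,-0.11],[0.02,0.035,-0.12],[0.04,0.07,-0.12]],"roll":[0,0,0,0,0,0,0,0],"jaw":[0.5,0.45,0.4,0.4,0.4,0.4,0.4,0.4]}'; python3 chk.py 11 7 >/dev/null; python3 ecc.py 7 11
python3 - <<'E'
from h import *
import pickle
i=capture("wrist")
cv2.imwrite("pics/wrist11.png",i["image"][:,:,::-1]);i.pop("image");pickle.dump(i,open("wrist11.pkl","wb"));s=st();p=np.array(s["tool_pos"]);print(p,s["eef_rot"])
for w in ((.37,-.12,.168),(.37,.07,.168),(.42,.17,.168),(.545,.2885,.13)): print(dtool(np.array(w)-p,s))
E
```

```text
time_s: 13.02
tool_pos: [0.4411, -0.2417, 0.1754]
eef_rot: [0.101, 0.995, -0.003, 0.004]
wrist_force: [0.2, 1.1, -0.7]
gripper_width: 0.6
grip_force: 0.0
7 11 side cylL shift -0.49 0.66 cc 0.947
7 11 side cylM shift -0.27 0.42 cc 0.929
7 11 side cylR shift 3.31 -1.84 cc 0.351
7 11 side rackFL shift 0.37 0.10 cc 0.870
7 11 scene cylL shift -0.49 0.58 cc 0.926
7 11 scene cylR shift -1.02 0.46 cc 0.591
7 11 scene rackFL shift 0.04 0.01 cc 0.923
[ 0.43846773 -0.23766363  0.17220942] [ 9.90721351e-02  9.95080245e-01 -3.85568331e-06  1.30837168e-04]
[0.09032444 0.10185401 0.00418769]
[0.12778663 0.2881242  0.00418131]
[0.09848511 0.39601961 0.00419093]
[-0.00068656  0.53683888  0.0422194 ]
```

```bash
python3 -m pendant '{"dp":[[0.022,0.025,0],[0.045,0.051,0],[0.068,0.077,0],[0.09,0.102,0],[0.098,0.139,0],[0.105,0.176,0],[0.113,0.213,0],[0.12,0.25,0],[0.128,0.288,0],[0.118,0.325,0]],"roll":[0,0,0,0,0,0,0,-0.015,-0.015,-0.015],"jaw":[0.35,0.35,0.35,0.35,0.35,0.35,0.35,0.35,0.35,0.35]}'
python3 - <<'E'
from h import *
s=st();p=np.array(s["tool_pos"]);print(p,s["eef_rot"])
for w in ((.42,.17,.168),(.545,.2885,.11),(.545,.2885,.0083)): print(dtool(np.array(w)-p,s))
E
```

```text
time_s: 14.0
tool_pos: [0.387, 0.104, 0.1716]
eef_rot: [0.093, 0.996, -0.0, -0.0]
wrist_force: [-0.3, -0.3, 0.4]
gripper_width: 0.653
grip_force: 0.0
[0.38695815 0.10400593 0.17158163] [ 9.27491414e-02  9.95689381e-01 -1.67217525e-04 -4.75622467e-04]
[-0.02028761  0.07096294  0.00353316]
[-0.12130328  0.2105359   0.06138185]
[-0.12139645  0.21057874  0.1630818 ]
```

```bash
python3 -m pendant '{"dp":[[-0.01,0.036,0],[-0.02,0.071,0],[-0.04,0.099,0],[-0.06,0.127,0.01],[-0.08,0.155,0.02],[-0.1,0.183,0.04],[-0.1213,0.2105,0.06],[-0.1213,0.2105,0.09],[-0.1213,0.2105,0.12],[-0.1213,0.2105,0.145]],"roll":[0,0,0,0,0,0,0,0,0,0],"jaw":[0.35,0.35,0.35,0.35,0.35,0.35,0.35,0.35,0.35,0.35]}'
python3 - <<'E'
from h import *
s=st();p=np.array(s["tool_pos"]);print(p,s["wrist_force"])
for w in ((.545,.2885,.0083),): print(dtool(np.array(w)-p,s))
E
```

```text
time_s: 14.83
tool_pos: [0.5471, 0.2866, 0.0235]
eef_rot: [0.093, 0.996, -0.0, -0.0]
wrist_force: [-0.1, 0.1, -0.0]
gripper_width: 0.651
grip_force: 0.0
[0.54709323 0.28660698 0.02346513] [-0.05466375  0.06285564 -0.00236901]
[0.0023941  0.00148689 0.01516587]
```

```bash
python3 -m pendant '{"dp":[[0.001,0.001,0.01],[0.001,0.001,0.017],[0.001,0.001,0.017],[0.001,0.001,0.017],[0.001,0.001,0.017],[0.001,0.001,0.017],[0.001,0.001,0.017]],"roll":[0,0,0,0,0,0,0],"jaw":[0.35,0.35,0.35,0.6,1,1,1]}'
```

```text
time_s: 15.42
tool_pos: [0.547, 0.2883, 0.0115]
eef_rot: [0.093, 0.996, 0.001, 0.002]
wrist_force: [-0.4, -0.8, 6.6]
gripper_width: 0.411
grip_force: 59.6
```

```bash
python3 -m pendant '{"dp":[[0,0,-0.03],[0,0,-0.07],[0.02,-0.028,-0.1],[0.045,-0.056,-0.13],[0.068,-0.083,-0.16],[0.091,-0.111,-0.16],[0.114,-0.139,-0.16],[0.13,-0.175,-0.16],[0.133,-0.21,-0.16],[0.133,-0.245,-0.16]],"roll":[0,0,0,0,0,0,0,0,0,0],"jaw":[1,1,1,1,1,1,1,1,1,1]}'
python3 - <<'E'
from h import *
s=st();p=np.array(s["tool_pos"]);print(p,s["eef_rot"])
for w in ((.37,-.06,.17),(.4904,-.148,.17),(.4904,-.148,.11)): print(dtool(np.array(w)-p,s))
R=Ro.from_quat(s["eef_rot"]).as_matrix();print(np.arctan2(R[1,0],R[0,0]))
E
```

```text
time_s: 16.25
tool_pos: [0.3676, 0.0709, 0.1701]
eef_rot: [0.092, 0.996, 0.0, 0.001]
wrist_force: [-0.1, 0.0, -1.1]
gripper_width: 0.41
grip_force: 59.5
[0.36764115 0.07094231 0.17008961] [9.18223826e-02 9.95775252e-01 3.05466418e-05 5.44841345e-04]
[-2.62642531e-02 -1.28302921e-01  9.73156580e-05]
[-0.16072638 -0.19280159  0.00023209]
[-0.16066161 -0.19281124  0.06023205]
2.9576887278190314
```

```bash
python3 -m pendant '{"dp":[[-0.007,-0.036,0],[-0.014,-0.072,0],[-0.022,-0.108,0],[-0.034,-0.135,0],[-0.066,-0.15,0],[-0.098,-0.165,0],[-0.13,-0.18,0],[-0.1607,-0.1928,0],[-0.1607,-0.1928,0.03],[-0.1607,-0.1928,0.06]],"roll":[0,0,0,0,0.016,0.016,0.016,0.016,0.016,0.016],"jaw":[1,1,1,1,1,1,1,1,1,1]}';python3 -m pendant '{"dp":[[0,0,0],[0,0,0]],"roll":[0,0],"jaw":[1,1]}'
python3 - <<'E'
from h import *
import pickle
c=capture("wrist");i=c.pop("image")[:,:,::-1];cv2.imwrite("pics/wrist12.png",i);pickle.dump(c,open("wrist12.pkl","wb"))
s=st();pickle.dump(s,open("s12.pkl","wb"));print(s["tool_pos"],s["eef_rot"])
cv2.imwrite("pics/w12.png",np.vstack([cv2.resize(cv2.imread("pics/wrist11.png")[130:330,150:640],(735,300)),cv2.resize(i[130:330,150:640],(735,300))]))
E
```

```text
time_s: 17.08
tool_pos: [0.4946, -0.1493, 0.1102]
eef_rot: [0.101, 0.995, -0.001, 0.003]
wrist_force: [-0.3, 0.4, -2.7]
gripper_width: 0.412
grip_force: 59.5
time_s: 17.25
tool_pos: [0.491, -0.147, 0.1089]
eef_rot: [0.101, 0.995, 0.001, -0.002]
wrist_force: [0.0, -0.4, -0.4]
gripper_width: 0.413
grip_force: 59.4
[ 0.49207454 -0.14743907  0.11040851] [ 1.00648104e-01  9.94922082e-01 -5.03430793e-05  8.15774933e-05]
```

View pics/w12.png

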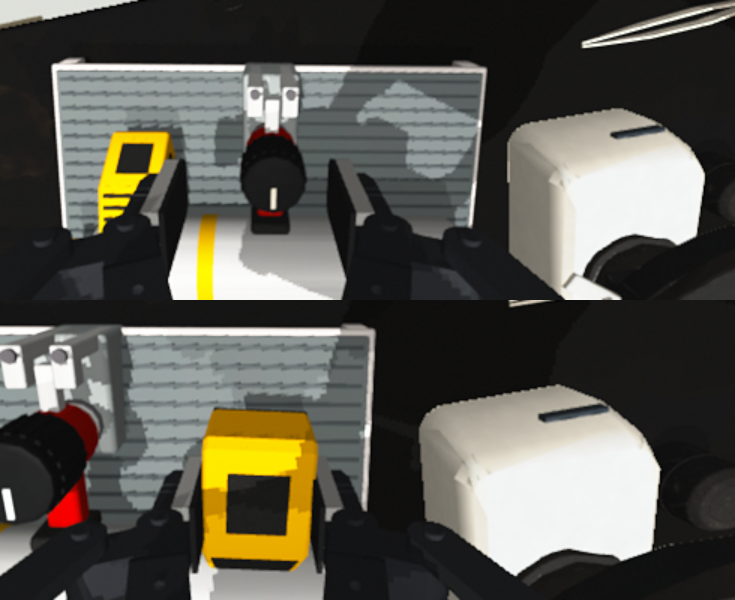

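Run:
```python
from cams import *
np.set_printoptions(precision=4,suppress=True)
for f,sf,pts,h in(('wrist5','s5',((284.8,229.6),(358.4,229.6)),.0259),('wrist12','s12',((288,220.7),(360.7,221.3)),.0225)):
    W=pickle.load(open(f+'.pkl','rb'));s=pickle.load(open(sf+'.pkl','rb'));p=np.array(s["tool_pos"]);u=np.array([np.cos(-.2),np.sin(-.2)]);v=np.array([-u[1],u[0]])
    for q in pts:
        d=(onz(W,q,p[2]+h)-p)[:2];print(f,d@u,d@v)
# rack-frame check: front edge x and chock positions
W=pickle.load(open('wrist11.pkl','rb'));W2=pickle.load(open('wrist12.pkl','rb'))
f=lambda x,y:(150+x/1.5,130+y/1.5)
u=np.array([np.cos(-.2),np.sin(-.2)]);v=np.array([-u[1],u[0]])
for n,c,q,z in(('cR',W,f(54,66),.032),('cL',W,f(486,68),.032),('cL2',W2,f(373,331-300),.032),('Pback l',W,f(112,132),.071),('Pback r',W,f(168,132),.071)):
    X=onz(c,q,z);print(n,X,X[:2]@u,X[:2]@v)
s=pickle.load(open('s12.pkl','rb'));print('tcp12',np.array(s["tool_pos"])[:2]@u,np.array(s["tool_pos"])[:2]@v, 'seatR',np.array([.4644,-.3162])@u,np.array([.4644,-.3162])@v)
```

```text
wrist5 -0.022019313272708188 -0.016017010898114626
wrist5 -0.02197284434837294 0.017005671094280153
wrist12 -0.02535116215642996 -0.014308738431661486
wrist12 -0.024993010147786956 0.01896721314813108
cR [ 0.4021 -0.3687  0.032 ] 0.4673735404721856 -0.2814495795989729
cL [ 0.4619 -0.079   0.032 ] 0.4683797634717775 0.014377581274211668
cL2 [ 0.4628 -0.0789  0.032 ] 0.4692233074551427 0.01458890009086282
Pback l [ 0.4439 -0.3271  0.071 ] 0.5000762916714785 -0.23242670222692713
Pback r [ 0.4508 -0.2932  0.071 ] 0.5000354769442132 -0.19775674385250275
tcp12 0.5115574331364147 -0.04673998711248804 seatR 0.517962161146871 -0.2176350146921741
```

```bash
python3 -m pendant '{"dp":[[0,-0.004,0.03],[0,-0.004,0.042],[0,-0.004,0.047],[0,-0.004,0.050],[0,-0.004,0.053],[0,-0.004,0.055],[0,-0.004,0.0575],[0,-0.004,0.0575]],"roll":[0,0,0,0,0,0,0,0],"jaw":[1,1,1,1,1,1,1,1]}';python3 -m pendant '{"dp":[[0,0,-0.002],[0,0,-0.003],[0,0,-0.003],[0,0,-0.003]],"roll":[0,0,0,0],"jaw":[0.5,0.45,0.45,0.45]}'; python3 chk.py 13 7 >/dev/null;  python3 -c "
from h import *
s=st();p=np.array(s['tool_pos']);u=np.array([np.cos(-.2),np.sin(-.2)]);print(p,p[:2]@u)"
```

```text
time_s: 17.97
tool_pos: [0.4926, -0.1523, 0.0564]
eef_rot: [0.101, 0.995, -0.001, 0.003]
wrist_force: [-9.1, 0.2, 15.4]
gripper_width: 0.408
grip_force: 76.3
time_s: 18.3
tool_pos: [0.4918, -0.1516, 0.056]
eef_rot: [0.101, 0.995, -0.0, 0.001]
wrist_force: [-0.7, -0.6, -0.4]
gripper_width: 0.548
grip_force: 0.0
[ 0.49142617 -0.15143945  0.05529702] 0.511716739768762
```

```bash
python3 -m pendant '{"dp":[[0,0,-0.0005],[0,0,-0.0015],[0,0,-0.0015],[0,0,-0.0015]],"roll":[0,0,0,0],"jaw":[1,1,1,1]}'; python3 chk.py 14 13 >/dev/null; python3 -m pendant '{"dp":[[-0.002,0,-0.0003],[-0.004,0,-0.0006],[-0.006,0,-0.0008],[-0.006,0,-0.0008],[-0.006,0,-0.0008]],"roll":[0,0,0,0,0],"jaw":[1,1,1,1,1]}'; python3 chk.py 15 14 >/dev/null; python3 ecc.py 13 14; python3 ecc.py 14 15;python3 -c "
from h import *
s=st();p=np.array(s['tool_pos']);u=np.array([np.cos(-.2),np.sin(-.2)]);print(p,p[:2]@u,s['wrist_force'])"
```

```text
time_s: 18.73
tool_pos: [0.4911, -0.1514, 0.0563]
eef_rot: [0.101, 0.995, 0.0, -0.0]
wrist_force: [-0.3, -1.0, -2.2]
gripper_width: 0.411
grip_force: 59.8
time_s: 19.25
tool_pos: [0.4964, -0.1525, 0.0584]
eef_rot: [0.101, 0.995, -0.0, -0.001]
wrist_force: [-9.6, 1.9, 11.4]
gripper_width: 0.406
grip_force: 61.9
13 14 side cylL shift -0.52 0.17 cc 0.893
13 14 side cylM shift -1.11 0.23 cc 0.955
13 14 side cylR shift 0.02 -0.00 cc 0.997
13 14 side rackFL shift -0.00 0.00 cc 0.998
13 14 scene cylL shift 0.44 -0.01 cc 0.986
13 14 scene cylR shift 0.05 -0.13 cc 0.999
13 14 scene rackFL shift 0.03 -0.02 cc 0.999
14 15 side cylL shift 0.18 -1.47 cc 0.986
14 15 side cylM shift -0.20 -0.64 cc 0.992
14 15 side cylR shift -0.05 -0.54 cc 0.994
14 15 side rackFL shift -0.01 -0.08 cc 0.993
14 15 scene cylL shift -0.93 -0.97 cc 0.966
14 15 scene cylR shift -1.26 -2.14 cc 0.999
14 15 scene rackFL shift -0.09 -0.06 cc 0.989
[ 0.49637413 -0.15241293  0.05834308] 0.5167594694800963 [-9.29522844  2.26163762 11.77795909]
```

```bash
python3 -m pendant '{"dp":[[0.0015,0,0.0002],[0.003,0,0.0004],[0.003,0,0.0004],[0.003,0,0.0004]],"roll":[0,0,0,0],"jaw":[1,1,1,1]}'; python3 chk.py 16 14 >/dev/null; python3 ecc.py 14 16;python3 -c "
from h import *
s=st();p=np.array(s['tool_pos']);u=np.array([np.cos(-.2),np.sin(-.2)]);print(p,p[:2]@u,s['wrist_force'])"
```

```text
time_s: 19.68
tool_pos: [0.4938, -0.1519, 0.0571]
eef_rot: [0.101, 0.995, 0.0, -0.0]
wrist_force: [-5.2, 1.6, 5.2]
gripper_width: 0.41
grip_force: 60.7
14 16 side cylL shift 0.10 -0.73 cc 0.993
14 16 side cylM shift -0.07 -0.24 cc 0.997
14 16 side cylR shift 0.03 -0.25 cc 0.996
14 16 side rackFL shift 0.03 -0.02 cc 0.998
14 16 scene cylL shift -0.48 -0.40 cc 0.989
14 16 scene cylR shift -0.73 -0.97 cc 1.000
14 16 scene rackFL shift -0.02 -0.05 cc 0.997
[ 0.49385494 -0.15191534  0.05702563] 0.5141916390557714 [-4.98983959  1.88060007  6.01569822]
```

```bash
python3 -m pendant '{"dp":[[0.0015,0,0.0002],[0.0015,0,0.0002],[0.0015,0,0.0002]],"roll":[0,0,0],"jaw":[1,1,1]}'; python3 chk.py 17 14 >/dev/null; python3 ecc.py 14 17;python3 -c "
from h import *
s=st();p=np.array(s['tool_pos']);u=np.array([np.cos(-.2),np.sin(-.2)]);print(p,p[:2]@u,s['wrist_force'])"
```

```text
time_s: 20.03
tool_pos: [0.4926, -0.1517, 0.0565]
eef_rot: [0.101, 0.995, 0.0, -0.0]
wrist_force: [-2.0, 1.6, 1.9]
gripper_width: 0.412
grip_force: 60.3
14 17 side cylL shift 0.12 -0.37 cc 0.994
14 17 side cylM shift -0.02 -0.12 cc 0.997
14 17 side cylR shift 0.07 -0.13 cc 0.997
14 17 side rackFL shift 0.04 -0.02 cc 0.999
14 17 scene cylL shift -0.31 -0.16 cc 0.994
14 17 scene cylR shift -0.52 -0.44 cc 0.999
14 17 scene rackFL shift -0.02 -0.05 cc 0.998
[ 0.49261982 -0.15165402  0.05650332] 0.5129292233195741 [-1.6922253   1.71358575  0.2014569 ]
```

```bash
python3 -m pendant '{"dp":[[0.005,0,-0.001],[0.01,0,-0.001],[0.015,0,-0.001],[0.02,0,-0.001],[0.02,0,-0.001],[0.02,0,-0.001]],"roll":[0,0,0,0,0,0],"jaw":[1,1,1,1,1,1]}'
python3 - <<'E'
from h import *
import pickle
W=capture("wrist");w=W["image"][:,:,::-1];s=capture("side")["image"][:,:,::-1];c=capture("scene")["image"][:,:,::-1]
cv2.imwrite("pics/wrist18.png",w);cv2.imwrite("pics/side18.png",s);cv2.imwrite("pics/scene18.png",c);W.pop("image");pickle.dump(W,open("wrist18.pkl","wb"))
st_=st();print(st_["tool_pos"],st_["wrist_force"])
R=lambda i,x,y,ww,hh,W,H:cv2.resize(i[y:y+hh,x:x+ww],(W,H),interpolation=cv2.INTER_CUBIC)
top=np.hstack([R(w,100,100,420,300,420,300),R(cv2.imread("pics/wrist11.png"),180,190,152,120,380,300)])
bot=np.hstack([R(s,330,195,120,90,400,300),R(c,325,135,132,99,400,300)])
cv2.imwrite("pics/m18.png",np.vstack([top,bot]))
E
```

```text
time_s: 20.63
tool_pos: [0.4729, -0.1477, 0.0578]
eef_rot: [0.101, 0.995, -0.0, 0.0]
wrist_force: [0.5, -0.7, -1.9]
gripper_width: 0.411
grip_force: 60.1
[ 0.47335106 -0.14785605  0.0577927 ] [ 0.65664517  0.31166655 -0.55808726]
```

View pics/m18.png

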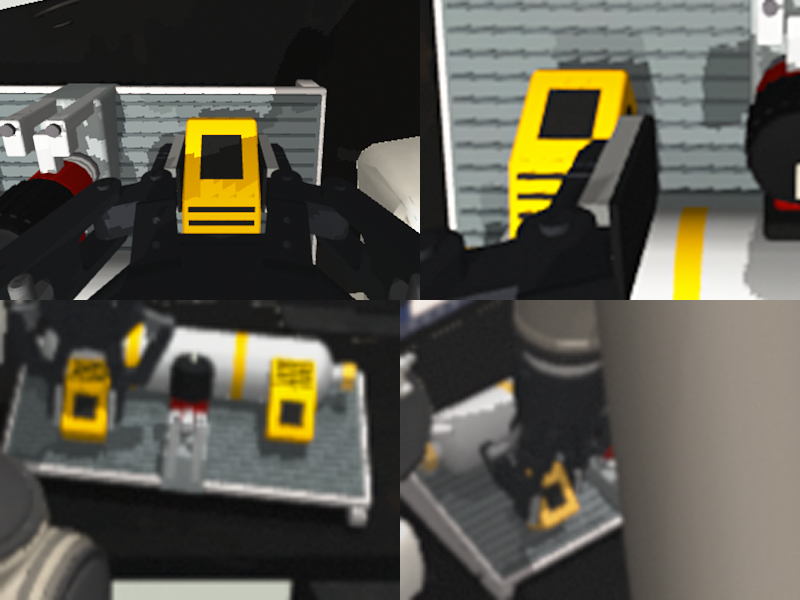

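```bash
python3 -m pendant '{"dp":[[-0.004,0,0],[-0.008,0,0],[-0.008,0,0.003],[-0.008,0,0.005],[-0.008,0,0.005]],"roll":[0,0,0,0,0],"jaw":[1,1,1,1,1]}';python3 -m pendant '{"dp":[[0,0,0.002],[0,0,0.003],[0,0,0.003]],"roll":[0,0,0],"jaw":[1,1,1]}';python3 -m pendant '{"dp":[[0,0,0.002],[0,0,0.003],[0,0,0.003]],"roll":[0,0,0],"jaw":[1,1,1]}'
```

```text
time_s: 21.2
tool_pos: [0.4824, -0.1499, 0.0541]
eef_rot: [0.101, 0.995, -0.001, 0.002]
wrist_force: [-0.8, 1.0, 12.4]
gripper_width: 0.41
grip_force: 61.9
time_s: 21.45
tool_pos: [0.4826, -0.1499, 0.0537]
eef_rot: [0.101, 0.995, -0.001, 0.003]
wrist_force: [-8.5, 4.5, 37.5]
gripper_width: 0.412
grip_force: 65.1
time_s: 21.7
tool_pos: [0.4827, -0.15, 0.0534]
eef_rot: [0.1, 0.995, -0.001, 0.003]
wrist_force: [-15.0, 8.1, 64.1]
gripper_width: 0.415
grip_force: 68.4
```

```bash
python3 -m pendant '{"dp":[[0,0,-0.009],[0,0,-0.009],[0,0,-0.009]],"roll":[0,0,0],"jaw":[1,1,1]}';python3 -m pendant '{"dp":[[0,0,0],[0,0,0],[0,0,0],[0,0,0]],"roll":[0,0,0,0],"jaw":[0.55,0.5,0.5,0.5]}'
python3 - <<'E'
from h import *
import pickle
W=capture("wrist");cv2.imwrite("pics/wrist19.png",W.pop("image")[:,:,::-1]);s=st();pickle.dump((W,s),open("wrist19.pkl","wb"))
hsv=cv2.cvtColor(cv2.imread("pics/wrist19.png"),cv2.COLOR_BGR2HSV);m=cv2.inRange(hsv,(18,120,60),(32,255,255));m[:,:200]=0;m[:,420:]=0
m18=cv2.inRange(cv2.cvtColor(cv2.imread("pics/wrist18.png"),cv2.COLOR_BGR2HSV),(18,120,60),(32,255,255));m18[:,:200]=0;m18[:,420:]=0
for a in(m18,m): 
    n,l,stt,ce=cv2.connectedComponentsWithStats(a);print(stt[1:][stt[1:,4]>100])
print(s["tool_pos"],s["wrist_force"])
E
```

```text
time_s: 21.95
tool_pos: [0.4812, -0.1494, 0.0559]
eef_rot: [0.101, 0.995, -0.0, 0.001]
wrist_force: [0.1, -0.8, -1.9]
gripper_width: 0.412
grip_force: 60.0
time_s: 22.28
tool_pos: [0.4807, -0.1493, 0.0551]
eef_rot: [0.101, 0.995, 0.0, -0.0]
wrist_force: [0.9, 0.3, -0.7]
gripper_width: 0.499
grip_force: 0.0
[[ 281  217   81  117 6497]]
[[ 283  225   78  109 5831]
 [ 300  333   42    6  171]]
[ 0.48074731 -0.14925908  0.05521737] [-1.26961892 -0.43103396 -0.91600181]
```

Run:
```python
from h import *
import pickle
for n in("12","18","19"):
    i=cv2.imread(f"pics/wrist{n}.png");h=cv2.cvtColor(i,cv2.COLOR_BGR2HSV)
    for col in(322,):
        print(n,' '.join(f"{r}:{h[r,col-2:col+3,2].mean():.0f}" for r in range(205,346,3)))
# predicted rows for flat-on-deck vs pitch, wrist19
W,s=pickle.load(open("wrist19.pkl","rb"));p=np.array(s["tool_pos"])
u=np.array([np.cos(-.2),np.sin(-.2),0]);o=.5567
loc=p[:2]@u[:2]-o
for pitch in(8,15,20,27):
    a=np.radians(pitch)
    # heel back-bottom corner on the deck, 25 mm behind TCP
    for back in(-.080,):
        zb=.045+.1405*back
        base=p+u*(back-loc);base[2]=zb
        def P(x,z):return base+u*((x+.035)*np.cos(a)-z*np.sin(a))+np.array([0,0,(x+.035)*np.sin(a)+z*np.cos(a)])
        print(pitch,{k:round(proj(W,P(*v))[1],1) for k,v in dict(bb=(-.035,0),bt=(-.035,.032),i0=(-.0225,.032),i1=(-.0055,.032),ft=(.007,.032),n=(.035,.004)).items()})
```

```text
12 205:163 208:159 211:159 214:159 217:159 220:143 223:255 226:253 229:253 232:254 235:254 238:254 241:254 244:255 247:43 250:35 253:27 256:25 259:25 262:24 265:24 268:28 271:32 274:30 277:31 280:31 283:30 286:136 289:234 292:234 295:233 298:233 301:238 304:24 307:25 310:115 313:151 316:155 319:159 322:164 325:171 328:180 331:185 334:190 337:174 340:20 343:18
18 205:123 208:127 211:86 214:86 217:128 220:251 223:253 226:253 229:254 232:254 235:48 238:39 241:39 244:39 247:30 250:23 253:24 256:24 259:25 262:24 265:24 268:24 271:25 274:24 277:22 280:235 283:230 286:231 289:237 292:241 295:241 298:242 301:242 304:243 307:44 310:31 313:250 316:242 319:239 322:30 325:148 328:243 331:245 334:25 337:30 340:22 343:19
19 205:150 208:115 211:136 214:149 217:104 220:86 223:66 226:199 229:240 232:254 235:254 238:254 241:254 244:255 247:27 250:27 253:25 256:25 259:24 262:25 265:24 268:26 271:30 274:28 277:29 280:29 283:29 286:29 289:28 292:237 295:242 298:243 301:243 304:243 307:244 310:234 313:245 316:247 319:26 322:53 325:245 328:241 331:30 334:223 337:235 340:22 343:18
8 {'bb': np.float64(192.2), 'bt': np.float64(202.1), 'i0': np.float64(226.4), 'i1': np.float64(258.3), 'ft': np.float64(281.1), 'n': np.float64(302.0)}
15 {'bb': np.float64(192.2), 'bt': np.float64(194.3), 'i0': np.float64(219.3), 'i1': np.float64(253.1), 'ft': np.float64(277.7), 'n': np.float64(308.0)}
20 {'bb': np.float64(192.2), 'bt': np.float64(188.7), 'i0': np.float64(213.9), 'i1': np.float64(248.5), 'ft': np.float64(274.2), 'n': np.float64(311.5)}
27 {'bb': np.float64(192.2), 'bt': np.float64(180.9), 'i0': np.float64(205.8), 'i1': np.float64(240.8), 'ft': np.float64(267.6), 'n': np.float64(315.3)}
```

```bash
python3 -m pendant '{"dp":[[0,0,0],[0,0,0],[0,0,0]],"roll":[0,0,0],"jaw":[0.4,0.4,0.4]}'
cat > pit.py <<'E'
from h import *
import pickle,sys
u=np.array([np.cos(-.2),np.sin(-.2),0]);v=np.array([-u[1],u[0],0]);O=.5567
def prof(i,col,r0=180,r1=345):
    h=cv2.cvtColor(i,cv2.COLOR_BGR2HSV)[:,col-2:col+3]
    y=((h[...,1]>110)&(h[...,2]>90)&(h[...,0]>15)&(h[...,0]<33)).mean(1)>.5
    e=[(r,'Y' if y[r] else 'k') for r in range(r0+1,r1) if y[r]!=y[r-1]];return e
def model(W,vv,p):
    b,a,z=p # local x of heel back-bottom corner, pitch, its z
    base=u*(O+b)+v*vv;base=base+[0,0,z]
    return lambda x,h:proj(W,base+u*((x+.035)*np.cos(a)-h*np.sin(a))+np.array([0,0,(x+.035)*np.sin(a)+h*np.cos(a)]))[1]
E
python3 - <<'E'
from pit import *
W=pickle.load(open("wrist12.pkl","rb"));s=pickle.load(open("s12.pkl","rb"));p=np.array(s["tool_pos"])
for n in("12","18","19"):print(n,prof(cv2.imread(f"pics/wrist{n}.png"),322))
for r in(222,246,286,303): print(r,(onz(W,(322,r),p[2]+.0225)-p)@u+.0252-.035)
W=capture("wrist");i=W.pop("image")[:,:,::-1];cv2.imwrite("pics/wrist20.png",i);pickle.dump((W,st()),open("wrist20.pkl","wb"));print(prof(i,322))
E
```

```text
time_s: 22.58
tool_pos: [0.4809, -0.1493, 0.0556]
eef_rot: [0.101, 0.995, -0.0, -0.0]
wrist_force: [-0.0, -0.0, -0.3]
gripper_width: 0.604
grip_force: 0.0
12 [(204, 'Y'), (247, 'k'), (286, 'Y'), (303, 'k')]
18 [(217, 'Y'), (235, 'k'), (279, 'Y'), (307, 'k'), (312, 'Y'), (321, 'k'), (325, 'Y'), (334, 'k')]
19 [(225, 'Y'), (246, 'k'), (291, 'Y'), (319, 'k'), (323, 'Y'), (330, 'k'), (333, 'Y'), (339, 'k')]
222 -0.03448040244738193
246 -0.0222909718317058
286 -0.0004140791227337792
303 0.009533199467776678
[(224, 'Y'), (245, 'k'), (290, 'Y'), (317, 'k'), (321, 'Y'), (329, 'k'), (332, 'Y'), (339, 'k')]
```

```bash
cat >> pit.py <<'E'
def solve(W,vv,i0,i1,top,free=False):
    def f(q):
        b,a=q[:2];z=.045+.1405*b if not free else q[2]
        m=model(W,vv,(b,a,z));r=[m(-.0222,.032)-i0,m(-.0006,.032)-i1]
        if free:r.append(min(m(-.035,.032),m(-.035,0))-top)
        return r
    q=least_squares(f,[-.07,.3]+([.035] if free else []),x_scale=[.01,.1]+([.01] if free else [])).x
    b,a=q[:2];z=.045+.1405*b if not free else q[2];m=model(W,vv,(b,a,z))
    return dict(back=b,pitch=np.degrees(a),z=z,nose=(b+.07*np.cos(a),z+.07*np.sin(a)),bt=m(-.035,.032),bb=m(-.035,0),fr=m(.007,.032),n=m(.035,.004))
E
python3 - <<'E'
from pit import *
W,s=pickle.load(open("wrist20.pkl","rb"));p=np.array(s["tool_pos"]);vv=p@v
print('tcp local',p@u-O)
for fr in(0,1):print({k:np.round(x,4) for k,x in solve(W,vv,245,290,224,fr).items()})
W=pickle.load(open("wrist18.pkl","rb"))
for fr in(0,1):print({k:np.round(x,4) for k,x in solve(W,vv,235,279,217,fr).items()})
W=pickle.load(open("wrist12.pkl","rb"))
for fr in(0,1):print({k:np.round(x,4) for k,x in solve(W,vv,247,286,222,fr).items()})
E
```

```text
tcp local -0.05573191530623056
{'back': np.float64(-0.0581), 'pitch': np.float64(30.1267), 'z': np.float64(0.0368), 'nose': array([0.0024, 0.072 ]), 'bt': np.float64(219.731), 'bb': np.float64(226.6199), 'fr': np.float64(306.5859), 'n': np.float64(351.9293)}
{'back': np.float64(-0.0487), 'pitch': np.float64(70.1992), 'z': np.float64(0.0699), 'nose': array([-0.025 ,  0.1358]), 'bt': np.float64(224.0), 'bb': np.float64(268.964), 'fr': np.float64(309.6899), 'n': np.float64(440.2254)}
{'back': np.float64(-0.0682), 'pitch': np.float64(33.1173), 'z': np.float64(0.0354), 'nose': array([-0.0096,  0.0737]), 'bt': np.float64(210.6538), 'bb': np.float64(221.5821), 'fr': np.float64(295.303), 'n': np.float64(345.3681)}
{'back': np.float64(-0.068), 'pitch': np.float64(85.2035), 'z': np.float64(0.1037), 'nose': array([-0.0621,  0.1735]), 'bt': np.float64(217.0), 'bb': np.float64(287.8637), 'fr': np.float64(301.0245), 'n': np.float64(548.1473)}
{'back': np.float64(-0.0178), 'pitch': np.float64(33.7137), 'z': np.float64(0.0425), 'nose': array([0.0404, 0.0814]), 'bt': np.float64(231.912), 'bb': np.float64(238.1286), 'fr': np.float64(294.7454), 'n': np.float64(333.2275)}
{'back': np.float64(-0.0455), 'pitch': np.float64(20.4944), 'z': np.float64(0.0749), 'nose': array([0.02  , 0.0994]), 'bt': np.float64(224.1836), 'bb': np.float64(222.0), 'fr': np.float64(299.8731), 'n': np.float64(330.3815)}
```

```bash
python3 -m pendant '{"dp":[[0,0,0],[0,0,0],[0,0,0],[0.005,0,-0.001],[0.01,0,-0.001],[0.015,0,0],[0.02,0,0.001],[0.02,0,0.001]],"roll":[0,0,0,0,0,0,0,0],"jaw":[1,1,1,1,1,1,1,1]}';python3 -m pendant '{"dp":[[0,0,0],[0,0,0],[0,0,0],[0,0,0],[0,0,0]],"roll":[0,0,0,0,0],"jaw":[0.55,0.5,0.45,0.45,0.45]}'
python3 - <<'E'
from pit import *
W=capture("wrist");i=W.pop("image")[:,:,::-1];cv2.imwrite("pics/wrist21.png",i);s=st();pickle.dump((W,s),open("wrist21.pkl","wb"));e=prof(i,322);print(e)
p=np.array(s["tool_pos"]);print('tcp',p,p@u-O)
k=[r for r,c in e if c=='k'];y=[r for r,c in e if c=='Y'];j=[q for q in y if q>k[0]][0]
for fr in(0,1):print({k_:np.round(x,4).tolist() for k_,x in solve(W,p@v,k[0],j,y[0],fr).items()})
E
```

```text
time_s: 23.3
tool_pos: [0.4597, -0.1448, 0.0542]
eef_rot: [0.101, 0.995, 0.0, -0.001]
wrist_force: [0.4, -0.3, -2.6]
gripper_width: 0.41
grip_force: 59.9
time_s: 23.72
tool_pos: [0.4615, -0.1454, 0.0548]
eef_rot: [0.101, 0.995, -0.0, 0.0]
wrist_force: [1.1, -0.6, -0.4]
gripper_width: 0.55
grip_force: 0.0
[(236, 'Y'), (274, 'k'), (311, 'Y'), (329, 'k'), (330, 'Y'), (336, 'k')]
tcp [ 0.46149311 -0.14536617  0.0547361 ] -0.0755262230123494
{'back': -0.0736, 'pitch': 6.7969, 'z': 0.0347, 'nose': [-0.0041, 0.0429], 'bt': 251.1472, 'bb': 231.9342, 'fr': 323.5743, 'n': 334.9445}
{'back': -0.068, 'pitch': 10.5295, 'z': 0.0289, 'nose': [0.0008, 0.0417], 'bt': 251.5012, 'bb': 236.0, 'fr': 323.7387, 'n': 339.0493}
```

```bash
python3 -m pendant '{"dp":[[-0.008,0,0],[-0.016,0,0.003],[-0.016,0,0.007],[-0.016,0,0.007],[-0.016,0,0.0065],[-0.016,0,0.0055],[-0.016,0,0.0055],[-0.016,0,0.0055]],"roll":[0,0,0,0,0,0,0,0],"jaw":[0.45,0.45,0.45,0.45,1,1,1,1]}';python3 -m pendant '{"dp":[[-0.005,0,-0.001],[-0.01,0,-0.0018],[-0.015,0,-0.0025],[-0.018,0,-0.003],[-0.018,0,-0.003]],"roll":[0,0,0,0,0],"jaw":[1,1,1,1,1]}'; python3 chk.py 22 14 >/dev/null;python3 ecc.py 18 22
python3 - <<'E'
from pit import *
W=capture("wrist");i=W.pop("image")[:,:,::-1];cv2.imwrite("pics/wrist22.png",i);s=st();pickle.dump((W,s),open("wrist22.pkl","wb"));e=prof(i,322);print(e)
p=np.array(s["tool_pos"]);print('tcp',p,p@u-O,s["wrist_force"])
k=[r for r,c in e if c=='k'];y=[r for r,c in e if c=='Y'];j=[q for q in y if q>k[0]][0]
print({k_:np.round(x,4).tolist() for k_,x in solve(W,p@v,k[0],j,y[0],0).items()})
E
```

```text
time_s: 24.43
tool_pos: [0.4767, -0.1484, 0.0492]
eef_rot: [0.101, 0.995, 0.0, -0.0]
wrist_force: [-0.0, 0.6, -1.5]
gripper_width: 0.403
grip_force: 60.5
time_s: 24.85
tool_pos: [0.4956, -0.1525, 0.0523]
eef_rot: [0.101, 0.995, -0.0, 0.001]
wrist_force: [-0.1, 0.4, -1.4]
gripper_width: 0.406
grip_force: 60.5
18 22 side cylL shift 0.72 -1.70 cc 0.961
18 22 side cylM shift -0.28 -0.51 cc 0.973
18 22 side cylR shift 0.01 -0.01 cc 0.997
18 22 side rackFL shift 0.05 -0.11 cc 0.940
18 22 scene cylL shift -3.69 2.07 cc 0.842
18 22 scene cylR shift -6.54 -3.41 cc 0.994
18 22 scene rackFL shift -0.24 0.13 cc 0.928
[(217, 'Y'), (254, 'k'), (295, 'Y'), (315, 'k'), (316, 'Y'), (318, 'k'), (319, 'Y'), (321, 'k'), (327, 'Y'), (329, 'k')]
tcp [ 0.49441687 -0.15200572  0.05204526] -0.041939671916087606 [-0.17070958 -0.63947271 -1.85846738]
{'back': -0.0537, 'pitch': 9.0721, 'z': 0.0375, 'nose': [0.0154, 0.0485], 'bt': 228.8458, 'bb': 214.7788, 'fr': 309.0114, 'n': 326.5566}
```

```bash
python3 -m pendant '{"dp":[[-0.002,0,-0.0003],[-0.002,0,-0.0003],[-0.002,0,-0.0003]],"roll":[0,0,0],"jaw":[1,1,1]}'; python3 chk.py 23 22 >/dev/null;python3 ecc.py 22 23|grep cyl; python3 -m pendant '{"dp":[[-0.001,0,-0.00015],[-0.001,0,-0.00015],[-0.001,0,-0.00015]],"roll":[0,0,0],"jaw":[1,1,1]}'; python3 chk.py 24 22 >/dev/null;python3 ecc.py 22 24|grep cyl
```

```text
time_s: 25.25
tool_pos: [0.4965, -0.1525, 0.0524]
eef_rot: [0.101, 0.995, -0.0, -0.0]
wrist_force: [-0.2, 0.3, -1.3]
gripper_width: 0.407
grip_force: 60.5
22 23 side cylL shift -0.06 -0.21 cc 0.996
22 23 side cylM shift -0.06 -0.03 cc 0.997
22 23 side cylR shift 0.02 -0.03 cc 0.998
22 23 scene cylL shift -0.22 -0.05 cc 0.994
22 23 scene cylR shift -0.37 -0.46 cc 1.000
time_s: 25.6
tool_pos: [0.4969, -0.1525, 0.0524]
eef_rot: [0.101, 0.995, 0.0, -0.001]
wrist_force: [-3.1, 1.4, -2.1]
gripper_width: 0.404
grip_force: 60.6
22 24 side cylL shift -0.11 -0.23 cc 0.996
22 24 side cylM shift -0.10 -0.05 cc 0.997
22 24 side cylR shift 0.05 -0.01 cc 0.997
22 24 scene cylL shift -0.33 -0.08 cc 0.991
22 24 scene cylR shift -0.49 -0.59 cc 1.000
```

```bash
python3 -m pendant '{"dp":[[-0.001,0,-0.00015],[-0.001,0,-0.00015],[-0.001,0,-0.00015]],"roll":[0,0,0],"jaw":[1,1,1]}'; python3 chk.py 25 22 >/dev/null;python3 ecc.py 22 25|grep cyl
```

```text
time_s: 25.95
tool_pos: [0.4985, -0.1529, 0.0527]
eef_rot: [0.101, 0.995, 0.0, -0.0]
wrist_force: [-2.9, 0.9, -2.0]
gripper_width: 0.409
grip_force: 60.6
22 25 side cylL shift 0.01 -0.66 cc 0.995
22 25 side cylM shift -0.13 -0.22 cc 0.996
22 25 side cylR shift 0.01 -0.23 cc 0.996
22 25 scene cylL shift -0.64 -0.52 cc 0.986
22 25 scene cylR shift -0.85 -1.13 cc 1.000
```

```bash
python3 -m pendant '{"dp":[[0.0009,0,0.00015],[0.0009,0,0.00015],[0.0009,0,0.00015]],"roll":[0,0,0],"jaw":[1,1,1]}'; python3 chk.py 26 22 >/dev/null;python3 ecc.py 22 26|grep "side cyl"
python3 - <<'E'
from pit import *
W=capture("wrist");i=W.pop("image")[:,:,::-1];s=st();pickle.dump((W,s),open("wrist26.pkl","wb"));e=prof(i,322)
p=np.array(s["tool_pos"]);print('tcp',p,p@u-O,p@v,s["wrist_force"])
k=[r for r,c in e if c=='k'];y=[r for r,c in e if c=='Y'];j=[q for q in y if q>k[0]][0]
print({k_:np.round(x,4).tolist() for k_,x in solve(W,p@v,k[0],j,y[0],0).items()})
E
```

```text
time_s: 26.3
tool_pos: [0.4982, -0.153, 0.0528]
eef_rot: [0.101, 0.995, -0.0, 0.001]
wrist_force: [-0.3, 0.5, -2.4]
gripper_width: 0.409
grip_force: 60.5
22 26 side cylL shift 0.03 -0.61 cc 0.996
22 26 side cylM shift -0.09 -0.20 cc 0.996
22 26 side cylR shift 0.03 -0.23 cc 0.996
tcp [ 0.4980735  -0.15297588  0.0528322 ] -0.03816319052947603 -0.05097461422186643 [-0.90942294  0.42194099 -2.13016112]
{'back': -0.0498, 'pitch': 9.3266, 'z': 0.038, 'nose': [0.0192, 0.0493], 'bt': 228.865, 'bb': 214.9702, 'fr': 309.0203, 'n': 326.7547}
```

```bash
python3 -m pendant '{"dp":[[0.0008,0,0.0001],[0.0008,0,0.0001],[0.0008,0,0.0001]],"roll":[0,0,0],"jaw":[1,1,1]}'; python3 chk.py 27 22 >/dev/null;python3 ecc.py 22 27|grep "side cyl"; python3 -m pendant '{"dp":[[0,0,0],[0,0,0],[0,0,0],[0,0,0]],"roll":[0,0,0,0],"jaw":[0.6,0.5,0.45,0.45]}'; python3 chk.py 28 22 >/dev/null;python3 ecc.py 22 28|grep "side cyl"
```

```text
time_s: 26.7
tool_pos: [0.4969, -0.1527, 0.0526]
eef_rot: [0.101, 0.995, -0.0, 0.0]
wrist_force: [-0.6, 0.9, -2.2]
gripper_width: 0.408
grip_force: 60.6
22 27 side cylL shift -0.02 -0.32 cc 0.996
22 27 side cylM shift -0.07 -0.01 cc 0.997
22 27 side cylR shift 0.03 0.04 cc 0.996
time_s: 27.13
tool_pos: [0.4972, -0.1527, 0.0528]
eef_rot: [0.101, 0.995, -0.0, 0.0]
wrist_force: [-0.3, -0.6, 0.4]
gripper_width: 0.549
grip_force: 0.0
22 28 side cylL shift 0.58 -0.63 cc 0.910
22 28 side cylM shift 0.98 -0.37 cc 0.958
22 28 side cylR shift 0.01 0.04 cc 0.996
```

```bash
python3 -m pendant '{"dp":[[0,0,-0.02],[0,0,-0.06],[0,0,-0.1],[0,0,-0.12],[0.03,-0.03,-0.12],[0.03,-0.065,-0.12],[0.03,-0.10,-0.12],[0.03,-0.135,-0.12],[0.03,-0.167,-0.12],[0.03,-0.167,-0.12]],"roll":[0,0,0,0,0,0,0,0,0,0],"jaw":[0.45,0.45,0.45,0.45,0.45,0.45,0.45,0.45,0.45,0.45]}'
python3 - <<'E'
from pit import *
W=capture("wrist");i=W.pop("image")[:,:,::-1];cv2.imwrite("pics/wrist29.png",i);s=st();pickle.dump((W,s),open("wrist29.pkl","wb"))
p=np.array(s["tool_pos"]);print('tcp',p,p@u-O,p@v)
m=cv2.inRange(cv2.cvtColor(i,cv2.COLOR_BGR2HSV),(16,110,90),(33,255,255));n,l,stt,ce=cv2.connectedComponentsWithStats(m);print(stt[1:][stt[1:,4]>80])
b=max(stt[1:],key=lambda r:r[4]);print(b)
for c in(b[0]+b[2]//2-6,b[0]+b[2]//2,b[0]+b[2]//2+6):
  e=prof(i,c,150);print(c,e)
E
```

```text
time_s: 28.07
tool_pos: [0.433, -0.3154, 0.1727]
eef_rot: [0.103, 0.995, -0.002, 0.001]
wrist_force: [-0.4, -0.0, 1.2]
gripper_width: 0.549
grip_force: 0.0
tcp [ 0.43325089 -0.3128087   0.1724591 ] -0.06993978865681372 -0.22049968542805617
[[ 460  198   70  102 3066]
 [ 307  204   43   82 2632]
 [ 271  276   14   27  235]
 [ 552  279   23   27  291]]
[ 460  198   70  102 3066]
489 [(198, 'Y'), (250, 'k'), (251, 'Y'), (253, 'k'), (254, 'Y'), (256, 'k'), (257, 'Y'), (259, 'k'), (260, 'Y'), (262, 'k')]
495 [(198, 'Y'), (250, 'k'), (251, 'Y'), (253, 'k'), (254, 'Y'), (256, 'k'), (257, 'Y'), (259, 'k'), (260, 'Y'), (262, 'k')]
501 [(198, 'Y'), (217, 'k'), (238, 'Y'), (250, 'k'), (251, 'Y'), (253, 'k'), (254, 'Y'), (256, 'k'), (257, 'Y'), (259, 'k'), (260, 'Y'), (262, 'k')]
```

Run:
```python
from pit import *
i=cv2.imread("pics/wrist29.png");W,s=pickle.load(open("wrist29.pkl","rb"));p=np.array(s["tool_pos"])
for c in(322,328,334):
  e=prof(i,c,150);print(c,e)
  k=[r for r,q in e if q=='k'];y=[r for r,q in e if q=='Y'];j=[q for q in y if q>k[0]][0]
  r=solve(W,-.217,k[0],j,y[0],0);print({k_:np.round(x,4).tolist() for k_,x in r.items()})
# lateral: columns at heel top back row
h=cv2.inRange(cv2.cvtColor(i,cv2.COLOR_BGR2HSV),(16,110,90),(33,255,255))
for row in(208,212,240):
  cs=np.where(h[row,295:365])[0]+295
  for z in(.075,):print(row,cs.min(),cs.max(),[(onz(W,(c,row),z)@v).round(4) for c in(cs.min(),cs.max())])
```

```text
322 [(204, 'Y'), (213, 'k'), (232, 'Y'), (246, 'k'), (248, 'Y'), (254, 'k'), (256, 'Y'), (262, 'k'), (264, 'Y'), (270, 'k'), (272, 'Y'), (278, 'k'), (280, 'Y'), (286, 'k')]
{'back': -0.0647, 'pitch': -9.3153, 'z': 0.0359, 'nose': [0.0044, 0.0246], 'bt': 201.0809, 'bb': 186.4194, 'fr': 238.3748, 'n': 244.2219}
328 [(204, 'Y'), (212, 'k'), (232, 'Y'), (246, 'k'), (248, 'Y'), (254, 'k'), (256, 'Y'), (262, 'k'), (264, 'Y'), (270, 'k'), (272, 'Y'), (278, 'k'), (280, 'Y'), (286, 'k')]
{'back': -0.064, 'pitch': -5.2254, 'z': 0.036, 'nose': [0.0057, 0.0296], 'bt': 199.552, 'bb': 187.046, 'fr': 238.754, 'n': 247.1663}
334 [(204, 'Y'), (213, 'k'), (232, 'Y'), (246, 'k'), (248, 'Y'), (254, 'k'), (256, 'Y'), (262, 'k'), (264, 'Y'), (270, 'k'), (272, 'Y'), (278, 'k'), (280, 'Y'), (286, 'k')]
{'back': -0.0647, 'pitch': -9.3153, 'z': 0.0359, 'nose': [0.0044, 0.0246], 'bt': 201.0809, 'bb': 186.4194, 'fr': 238.3748, 'n': 244.2219}
208 309 347 [np.float64(-0.234), np.float64(-0.1995)]
212 309 347 [np.float64(-0.234), np.float64(-0.1995)]
240 308 349 [np.float64(-0.2355), np.float64(-0.197)]
```

Run:
```python
from pit import *
W,s=pickle.load(open("wrist29.pkl","rb"));p=np.array(s["tool_pos"])
for a0 in(0.2,.6,.9):
    def f(q):
        m=model(W,-.217,(q[0],q[1],.045+.1405*q[0]));return [m(-.035,.032)-204,m(-.0222,.032)-212.5,m(-.0006,.032)-232,m(.035,.004)-286]
    r=least_squares(f,[-.06,a0],x_scale=[.01,.1]);b,a=r.x;print(b,np.degrees(a),r.fun,'nose',b+.07*np.cos(a),.045+.1405*b+.07*np.sin(a))
```

```text
-0.024862338888259207 61.95074325329646 [-0.32401726  1.20502101  0.25325305 -1.11429085] nose 0.008053792790165937 0.10328489797046402
-0.02486234547715124 61.9507328387951 [-0.32401958  1.20502043  0.25325537 -1.11429028] nose 0.008053797430506302 0.103284891061646
-0.024862330645048124 61.950756280155 [-0.32401436  1.20502174  0.25325014 -1.11429156] nose 0.008053786987420066 0.10328490661249703
```

```bash
python3 -m pendant '{"dp":[[-0.018,0.0035,0],[-0.036,0.0035,0.01],[-0.036,0.0035,0.03],[-0.036,0.0035,0.03],[-0.036,0.0035,0.03]],"roll":[0,0,0,0,0],"jaw":[0.38,0.38,0.38,0.38,0.38]}'
python3 - <<'E'
from pit import *
s=st();p=np.array(s["tool_pos"]);print('tcp',p,p@u-O,p@v)
W=capture("wrist");i=W.pop("image")[:,:,::-1];cv2.imwrite("pics/wrist30.png",i)
m=cv2.inRange(cv2.cvtColor(i,cv2.COLOR_BGR2HSV),(16,110,90),(33,255,255));n,l,stt,ce=cv2.connectedComponentsWithStats(m);print(stt[1:][stt[1:,4]>80])
for r in (215,225,260): 
    c=np.where(m[r,240:400])[0]+240;print(r,c.min() if len(c) else None,c.max() if len(c) else None)
E
```

```text
time_s: 28.53
tool_pos: [0.4695, -0.3124, 0.1418]
eef_rot: [0.1, 0.995, 0.001, -0.001]
wrist_force: [-0.6, -0.9, -0.2]
gripper_width: 0.621
grip_force: 0.0
tcp [ 0.46951163 -0.31242938  0.14176105] -0.0344772076027795 -0.2129240361788552
[[ 469  173   83  132 4371]
 [ 289  177   51   94 3631]
 [ 362  244   18   71  524]
 [ 579  266   25   31  388]]
215 289 339
225 289 339
260 290 369
```

```bash
python3 -m pendant '{"dp":[[0,-0.0045,0.0],[0,-0.0045,0.03],[0,-0.0045,0.06],[0,-0.0045,0.08],[0,-0.0045,0.091],[0,-0.0045,0.091],[0,-0.0045,0.091]],"roll":[0,0,0,0,0,0,0],"jaw":[0.38,0.38,0.38,0.38,0.38,0.38,0.38]}'; python3 -m pendant '{"dp":[[0,0,0],[0,0,-0.001],[0,0,-0.001],[0.004,0,-0.0015],[0.008,0,-0.001],[0.012,0,-0.001],[0.012,0,0],[0.012,0,0]],"roll":[0,0,0,0,0,0,0,0],"jaw":[1,1,1,1,1,1,1,1]}';  python3 - <<'E'
from pit import *
s=st();p=np.array(s["tool_pos"]);print('tcp',p,p@u-O,p@v)
W=capture("wrist");i=W.pop("image")[:,:,::-1];cv2.imwrite("pics/wrist31.png",i);pickle.dump((W,s),open("wrist31.pkl","wb"))
print(prof(i,322,150))
E
```

```text
time_s: 29.17
tool_pos: [0.4694, -0.3189, 0.0524]
eef_rot: [0.101, 0.995, -0.0, 0.0]
wrist_force: [0.6, 0.1, -0.2]
gripper_width: 0.617
grip_force: 0.0
time_s: 29.83
tool_pos: [0.4562, -0.3156, 0.0518]
eef_rot: [0.101, 0.995, 0.0, -0.001]
wrist_force: [-4.6, 1.9, 3.5]
gripper_width: 0.411
grip_force: 61.4
tcp [ 0.45620836 -0.31557127  0.05181873] -0.04689110298658716 -0.21864624150808049
[(214, 'Y'), (229, 'k'), (270, 'Y'), (299, 'k'), (304, 'Y'), (315, 'k'), (320, 'Y'), (331, 'k'), (336, 'Y'), (339, 'k')]
```

```bash
python3 -m pendant '{"dp":[[0,0,0],[0,0,0],[0,0,0],[0,0,0],[0,0,0]],"roll":[0,0,0,0,0],"jaw":[0.55,0.5,0.5,0.5,0.5]}';  cat > p2.py <<'E'
from pit import *
import sys
t=sys.argv[1]
s=st();p=np.array(s["tool_pos"]);print('tcp',p,p@u-O,p@v,s["wrist_force"])
W=capture("wrist");i=W.pop("image")[:,:,::-1];cv2.imwrite(f"pics/wrist{t}.png",i);pickle.dump((W,s),open(f"wrist{t}.pkl","wb"))
e=prof(i,322,150);print(e)
k=[r for r,q in e if q=='k'];y=[r for r,q in e if q=='Y'];j=[q for q in y if q>k[0]+10][0]
for a0 in(.1,.5,1.0):
    def f(q):
        m=model(W,p@v,(q[0],q[1],.045+.1405*q[0]));return [m(-.0222,.032)-k[0],m(-.0006,.032)-j,.5*(min(m(-.035,.032),m(-.035,0))-y[0])]
    r=least_squares(f,[-.06,a0],x_scale=[.01,.1]);b,a=r.x;print('back %.4f pitch %.1f cost %.2f nose %.4f %.4f'%(b,np.degrees(a),r.cost,b+.07*np.cos(a),.045+.1405*b+.07*np.sin(a)))
E
python3 p2.py 32
```

```text
time_s: 30.3
tool_pos: [0.4575, -0.316, 0.0515]
eef_rot: [0.101, 0.995, -0.0, 0.0]
wrist_force: [-0.8, -0.4, -0.6]
gripper_width: 0.497
grip_force: 0.0
tcp [ 0.45750029 -0.31604494  0.05151723] -0.045530818992409294 -0.2188538014333946 [-0.81487042 -0.42386378 -0.59831132]
[(220, 'Y'), (238, 'k'), (283, 'Y'), (313, 'k'), (318, 'Y'), (327, 'k'), (332, 'Y'), (339, 'k')]
back -0.0590 pitch 21.0 cost 8.60 nose 0.0063 0.0617
back -0.0387 pitch 53.9 cost 1.89 nose 0.0025 0.0961
back -0.0387 pitch 53.9 cost 1.89 nose 0.0025 0.0961
```

```bash
python3 -m pendant '{"dp":[[0,0,0],[0,0,-0.001],[0,0,-0.001],[0.006,0,-0.001],[0.012,0,0],[0.018,0,0.001],[0.018,0,0.001],[0.018,0,0.001]],"roll":[0,0,0,0,0,0,0,0],"jaw":[1,1,1,1,1,1,1,1]}'; python3 -m pendant '{"dp":[[0,0,0],[0,0,0],[0,0,0],[0,0,0],[0,0,0]],"roll":[0,0,0,0,0],"jaw":[0.55,0.5,0.5,0.5,0.5]}'; python3 p2.py 33
```

```text
time_s: 31.02
tool_pos: [0.4391, -0.3122, 0.0505]
eef_rot: [0.101, 0.995, 0.0, -0.0]
wrist_force: [0.2, -0.7, -2.4]
gripper_width: 0.412
grip_force: 59.9
time_s: 31.43
tool_pos: [0.4399, -0.3124, 0.0507]
eef_rot: [0.101, 0.995, -0.0, 0.0]
wrist_force: [0.0, 0.3, 0.0]
gripper_width: 0.501
grip_force: 0.0
tcp [ 0.43987619 -0.31242891  0.05066148] -0.0635220032125603 -0.21881122216779705 [0.0295351  0.25697651 0.0077595 ]
[(241, 'Y'), (281, 'k'), (320, 'Y'), (338, 'k')]
back -0.0597 pitch 10.8 cost 0.86 nose 0.0090 0.0497
back -0.0597 pitch 10.8 cost 0.86 nose 0.0090 0.0497
back -0.0597 pitch 10.8 cost 0.86 nose 0.0090 0.0497
```

```bash
python3 -m pendant '{"dp":[[-0.007,0,0],[-0.014,0,0],[-0.014,0,0],[-0.014,0,0],[-0.014,0,-0.0005],[-0.014,0,-0.0015],[-0.014,0,-0.0015],[-0.014,0,-0.0015]],"roll":[0,0,0,0,0,0,0,0],"jaw":[0.45,0.45,0.45,0.45,1,1,1,1]}';python3 -m pendant '{"dp":[[-0.003,0,-0.0005],[-0.006,0,-0.0009],[-0.006,0,-0.0009],[-0.006,0,-0.0009]],"roll":[0,0,0,0],"jaw":[1,1,1,1]}'; python3 p2.py 34; python3 chk.py 34 22 >/dev/null;python3 -m pendant '{"dp":[[-0.001,0,-0.00015],[-0.001,0,-0.00015],[-0.001,0,-0.00015]],"roll":[0,0,0],"jaw":[1,1,1]}';python3 chk.py 35 22 >/dev/null;python3 ecc.py 34 35
```

```text
time_s: 32.15
tool_pos: [0.4531, -0.315, 0.0518]
eef_rot: [0.101, 0.995, 0.0, -0.0]
wrist_force: [-0.5, 0.3, -2.0]
gripper_width: 0.409
grip_force: 60.0
time_s: 32.48
tool_pos: [0.4595, -0.3164, 0.0529]
eef_rot: [0.101, 0.995, -0.0, 0.0]
wrist_force: [-0.1, 0.7, -1.9]
gripper_width: 0.405
grip_force: 60.0
tcp [ 0.45951359 -0.31640316  0.05289381] -0.04348648101473629 -0.21880490737287073 [-0.06373282  0.72822064 -1.9034401 ]
[(219, 'Y'), (256, 'k'), (297, 'Y'), (316, 'k'), (317, 'Y'), (319, 'k'), (320, 'Y'), (322, 'k'), (323, 'Y'), (325, 'k')]
back -0.0529 pitch 11.3 cost 0.14 nose 0.0157 0.0513
back -0.0529 pitch 11.3 cost 0.14 nose 0.0157 0.0513
back -0.0529 pitch 11.3 cost 0.14 nose 0.0157 0.0513
time_s: 32.88
tool_pos: [0.4603, -0.3166, 0.0531]
eef_rot: [0.101, 0.995, -0.0, 0.0]
wrist_force: [0.0, -0.2, -1.6]
gripper_width: 0.405
grip_force: 60.0
34 35 side cylL shift -0.08 0.03 cc 0.997
34 35 side cylM shift -0.04 0.02 cc 0.998
34 35 side cylR shift 0.01 -0.18 cc 0.998
34 35 side rackFL shift 0.02 0.00 cc 1.000
34 35 scene cylL shift 0.04 0.02 cc 0.998
34 35 scene cylR shift -0.14 0.10 cc 0.996
34 35 scene rackFL shift 0.02 -0.03 cc 1.000
```

```bash
for k in 36 37; do python3 -m pendant '{"dp":[[-0.001,0,-0.0001],[-0.001,0,-0.0001],[-0.001,0,-0.0001]],"roll":[0,0,0],"jaw":[1,1,1]}' | grep -E "pos|wrist";python3 chk.py $k 22 >/dev/null;python3 ecc.py 34 $k|grep -E "cylL|cylM"; done
```

```text
tool_pos: [0.4608, -0.3166, 0.0529]
wrist_force: [-3.0, -0.3, -2.5]
34 36 side cylL shift -0.08 0.03 cc 0.996
34 36 side cylM shift -0.14 0.01 cc 0.996
34 36 scene cylL shift -0.00 -0.01 cc 0.997
tool_pos: [0.462, -0.3169, 0.0532]
wrist_force: [-3.1, -0.9, -2.5]
34 37 side cylL shift -0.10 0.02 cc 0.994
34 37 side cylM shift -0.05 -0.08 cc 0.995
34 37 scene cylL shift -0.05 0.05 cc 0.996
```

```bash
python3 ecc.py 34 36|grep cylR; python3 ecc.py 34 37|grep cylR; python3 -m pendant '{"dp":[[-0.001,0,-0.0001],[-0.001,0,-0.0001],[-0.001,0,-0.0001]],"roll":[0,0,0],"jaw":[1,1,1]}' | grep -E "pos|wrist";python3 chk.py 38 22 >/dev/null;python3 ecc.py 34 38|grep -E "cyl"; python3 p2.py 38
```

```text
34 36 side cylR shift -0.01 -0.28 cc 0.997
34 36 scene cylR shift -0.24 0.12 cc 0.994
34 37 side cylR shift -0.05 -0.58 cc 0.997
34 37 scene cylR shift -0.35 0.03 cc 0.991
tool_pos: [0.4633, -0.3172, 0.0534]
wrist_force: [-2.4, 0.8, -2.6]
34 38 side cylL shift -0.07 -0.05 cc 0.994
34 38 side cylM shift -0.03 -0.16 cc 0.995
34 38 side cylR shift 0.01 -0.90 cc 0.997
34 38 scene cylL shift -0.12 0.04 cc 0.995
34 38 scene cylR shift -0.60 -0.31 cc 0.990
tcp [ 0.4633467  -0.31720389  0.05343968] -0.039570705497137815 -0.21882815241063613 [-1.98672859 -0.084121   -3.3912799 ]
[(219, 'Y'), (256, 'k'), (297, 'Y'), (316, 'k'), (317, 'Y'), (319, 'k'), (320, 'Y'), (322, 'k'), (324, 'Y'), (325, 'k'), (326, 'Y'), (327, 'k')]
back -0.0489 pitch 11.3 cost 0.14 nose 0.0197 0.0519
back -0.0489 pitch 11.3 cost 0.14 nose 0.0197 0.0519
back -0.0489 pitch 11.3 cost 0.14 nose 0.0197 0.0519
```

```bash
python3 -m pendant '{"dp":[[0.0016,0,0.0002],[0.0016,0,0.0002],[0.0016,0,0.0002]],"roll":[0,0,0],"jaw":[1,1,1]}' | grep -E "pos|wrist";python3 chk.py 39 22 >/dev/null;python3 ecc.py 34 39|grep -E "cyl"; python3 p2.py 39|tail -1
```

```text
tool_pos: [0.4619, -0.317, 0.0533]
wrist_force: [0.4, -0.5, -4.2]
34 39 side cylL shift -0.20 0.23 cc 0.993
34 39 side cylM shift -0.12 0.09 cc 0.991
34 39 side cylR shift 0.02 -0.61 cc 0.997
34 39 scene cylL shift 0.07 0.19 cc 0.994
34 39 scene cylR shift -0.33 -0.04 cc 0.992
back -0.0504 pitch 11.3 cost 0.13 nose 0.0183 0.0517
```

```bash
python3 -m pendant '{"dp":[[0,0,0.0005],[0,0,0.0005],[0,0,0.0005],[0,0,0.0005]],"roll":[0,0,0,0],"jaw":[0.6,0.5,0.45,0.45]}'|grep -E "time|pos|wrist"; python3 chk.py 40 22 >/dev/null;python3 ecc.py 34 40|grep -E "cyl";python3 p2.py 40
```

```text
time_s: 34.82
tool_pos: [0.462, -0.3171, 0.0531]
wrist_force: [0.2, -1.1, 0.9]
34 40 side cylL shift -0.26 0.25 cc 0.992
34 40 side cylM shift -0.17 0.15 cc 0.990
34 40 side cylR shift -0.03 -1.05 cc 0.867
34 40 scene cylL shift 0.10 0.19 cc 0.994
34 40 scene cylR shift -0.52 0.01 cc 0.982
tcp [ 0.46183391 -0.31703425  0.05297393] -0.041087034768872766 -0.2189624425425798 [-0.79562136  0.96239591 -0.35991045]
[(218, 'Y'), (255, 'k'), (296, 'Y'), (315, 'k'), (316, 'Y'), (318, 'k'), (319, 'Y'), (321, 'k'), (322, 'Y'), (324, 'k')]
back -0.0512 pitch 11.1 cost 0.16 nose 0.0175 0.0513
back -0.0512 pitch 11.1 cost 0.16 nose 0.0175 0.0513
back -0.0512 pitch 11.1 cost 0.16 nose 0.0175 0.0513
```

```bash
python3 -m pendant '{"dp":[[0,0,-0.02],[0,0,-0.06],[0,0,-0.1],[0.01,0.02,-0.12],[0.02,0.05,-0.12],[0.03,0.0855,-0.12],[0.03,0.0855,-0.12],[0.03,0.0855,-0.12]],"roll":[0,0,0,0,0,0,0,0],"jaw":[0.45,0.4,0.4,0.4,0.4,0.4,0.4,0.4]}'|grep -E "time|pos"
python3 - <<'E'
from pit import *
W=capture("wrist");i=W.pop("image")[:,:,::-1];cv2.imwrite("pics/wrist41.png",i);s=st();pickle.dump((W,s),open("wrist41.pkl","wb"))
p=np.array(s["tool_pos"]);print('tcp',p,p@u-O,p@v)
hsv=cv2.cvtColor(i,cv2.COLOR_BGR2HSV);m=cv2.inRange(hsv,(16,110,90),(33,255,255));n,l,stt,ce=cv2.connectedComponentsWithStats(m);print(stt[1:][stt[1:,4]>80].tolist())
for nm,vv in(('P',-.2188),('Q',-.0509)):
    X=u*(O-.03)+v*vv+[0,0,.073];c=int(round(proj(W,X)[0]));print(nm,c)
    for cc in(c-4,c+4):print(prof(i,cc,120,300))
# black knob: dark blob near projected knob top, mark
X=u*(O-.047)+v*(-.1335)+[0,0,.118];print('knob pred',proj(W,X))
r,c=[int(t) for t in proj(W,X)[::-1]]
g=hsv[...,2]
for rr in range(r-40,r+44,6):print(rr,''.join('#' if g[rr,x]<60 else ('R' if (hsv[rr,x,1]>150 and (hsv[rr,x,0]<10 or hsv[rr,x,0]>170)) else ('W' if g[rr,x]>200 else '.')) for x in range(c-50,c+51,2)))
E
```

```text
time_s: 35.63
tool_pos: [0.4494, -0.2258, 0.1733]
tcp [ 0.44968557 -0.22696285  0.17313137] -0.07088764276444798 -0.13309996773828353
[[208, 201, 47, 63, 1994], [382, 201, 47, 62, 1786], [365, 263, 16, 61, 358], [267, 264, 16, 60, 579], [66, 333, 25, 27, 171]]
P 229
[(201, 'Y'), (220, 'k'), (241, 'Y'), (264, 'k')]
[(202, 'Y'), (220, 'k'), (241, 'Y'), (253, 'k'), (254, 'Y'), (256, 'k'), (257, 'Y'), (264, 'k')]
Q 407
[(201, 'Y'), (219, 'k'), (241, 'Y'), (256, 'k')]
[(201, 'Y'), (219, 'k'), (241, 'Y'), (258, 'k'), (259, 'Y'), (261, 'k')]
knob pred [318.43803326 239.29336551]
199 .................WWWWWWWWWWW..WWWW.................
205 .................WWW.RR.W...RR.....................
211 .................WR#############R..................
217 .................#################.................
223 ...............#####################...............
229 ..............######################...............
235 ..............######################...............
241 ###............#####################...............
247 ###.............########WW#########...............#
253 ####..............######WW#######.................#
259 ####...............##RRRRRRRRR##..................#
265 ####...............#############..................#
271 ###................#############...................
277 ###WWWW............................................
```

```bash
python3 -m pendant '{"dp":[[-0.0234,0,0],[-0.0234,0,0],[-0.0234,0,0],[-0.0234,0,0],[-0.0234,0,0],[-0.0234,0,0],[-0.0234,0,0],[-0.0234,0,0],[-0.0234,0,0],[-0.0234,0,0]],"roll":[0.12,0.24,0.36,0.48,0.6,0.72,0.84,0.96,1.08,1.2],"jaw":[0.4,0.4,0.4,0.4,0.4,0.4,0.4,0.4,0.4,0.4]}'|grep -E "time|pos";python3 -m pendant '{"dp":[[0,0,0],[0,0,0],[0,0,0],[0,0,0],[0,0,0]],"roll":[0.12,0.24,0.36,0.36,0.36],"jaw":[0.4,0.4,0.4,0.4,0.4]}'
python3 - <<'E'
from pit import *
s=st();p=np.array(s["tool_pos"]);R=Ro.from_quat(s["eef_rot"]).as_matrix();print(p,p@u-O,p@v,np.arctan2(R[1,0],R[0,0]),s["q"])
k=np.array([.4725,-.2320,.097]);print(dtool(k-p,s))
W=capture("wrist");i=W.pop("image")[:,:,::-1];cv2.imwrite("pics/wrist42.png",i)
hsv=cv2.cvtColor(i,cv2.COLOR_BGR2HSV);g=hsv[...,2]
c,r=[int(t) for t in proj(W,[.4725,-.2320,.118])];print(c,r,W["camera_matrix"][0])
for rr in range(r-36,r+40,6):print(rr,''.join('#' if g[rr,x]<60 else ('R' if (hsv[rr,x,1]>150 and (hsv[rr,x,0]<10 or hsv[rr,x,0]>170)) else ('W' if g[rr,x]>200 else '.')) for x in range(c-50,c+51,2)))
E
```

```text
time_s: 36.52
tool_pos: [0.4725, -0.2333, 0.1724]
time_s: 36.93
tool_pos: [0.4724, -0.2328, 0.1724]
eef_rot: [0.771, 0.637, -0.0, 0.0]
wrist_force: [-0.1, -0.2, 0.2]
gripper_width: 0.601
grip_force: 0.0
[ 0.47237585 -0.23282135  0.17241532] -0.04748575449447756 -0.134333832372944 1.3822834232090138 [-6.03367957e-01  3.99962138e-01  1.60921486e+00 -2.70902862e-04
  1.13240816e+00 -4.14740051e-01]
[ 8.47224672e-04 -2.50327844e-05  7.54151290e-02]
319 211 [284.07573353   0.         321.02933625]
175 ###..............W.W...................#....#....#.
181 #..................W.RR#R##RR#R.......##...##...###
187 .....WWWWW.........##############RRRRRRR...R....###
193 ###.............###################RRRRRRRRRRRRRRR#
199 ##....WWWWWWWWW.#####################RRRRRRRRRRRR##
205 .W..WWWW.......######################RRRRRRRRRRRR##
211 ....WWWWWWW....############....#######...........##
217 ######W........######################..............
223 ######W..........##################................
229 ######W..............##########....................
235 ######W............................................
241 ######WW..........................................#
247 ######WW............................#########.##..#
```

```bash
python3 chk.py 43 22 >/dev/null; python3 -m pendant '{"dp":[[0.0008,0.0,0.03],[0.0008,0.0,0.055],[0.0008,0,0.07],[0.0008,0,0.0755],[0.0008,0,0.0755],[0.0008,0,0.0755],[0.0008,0,0.0755],[0.0008,0,0.0755],[0.0008,0,0.0755]],"roll":[0,0,0,0,0,0,0,0,0],"jaw":[0.4,0.4,0.4,0.4,0.4,0.6,1,1,1]}'
```

```text
time_s: 37.83
tool_pos: [0.4723, -0.2312, 0.0982]
eef_rot: [0.771, 0.637, -0.0, 0.0]
wrist_force: [-4.5, 0.3, 3.9]
gripper_width: 0.377
grip_force: 59.5
```

```bash
python3 -m pendant '{"dp":[[0,0,0.003],[0,0,0.006],[0,0,0.009],[0,0,0.0105],[0,0,0.0105]],"roll":[0,0,0,0,0],"jaw":[1,1,1,1,1]}'
```

```text
time_s: 38.25
tool_pos: [0.4724, -0.2313, 0.0886]
eef_rot: [0.771, 0.637, -0.0, 0.001]
wrist_force: [-7.6, 0.9, 14.1]
gripper_width: 0.378
grip_force: 60.5
```

```bash
python3 -m pendant '{"dp":[[0,0,0],[0,0,0],[0,0,0],[0,0,0],[0,0,0],[0,0,0],[0,0,0],[0,0,0]],"roll":[-0.06,-0.16,-0.26,-0.36,-0.46,-0.56,-0.66,-0.66],"jaw":[1,1,1,1,1,1,1,1]}'; python3 -c "
from pit import *
s=st();print(s['torque'],s['wrist_force'],s['q'])"
```

```text
time_s: 38.92
tool_pos: [0.4716, -0.2314, 0.0886]
eef_rot: [0.521, 0.854, -0.001, 0.0]
wrist_force: [-10.3, 0.3, 15.6]
gripper_width: 0.372
grip_force: 60.7
[0.05737172 1.84498793 0.04397178] [-10.30742886   0.32744254  15.57572412] [-0.60121173  0.5021076   1.71069739 -0.00199352  0.9286811  -1.07487002]
```

```bash
python3 -m pendant '{"dp":[[0,0,0],[0,0,0],[0,0,0],[0,0,0],[0,0,0],[0,0,0],[0,0,0],[0,0,0],[0,0,0],[0,0,0]],"roll":[-0.1,-0.2,-0.3,-0.4,-0.5,-0.6,-0.7,-0.8,-0.88,-0.92],"jaw":[1,1,1,1,1,1,1,1,1,1]}'; python3 -c "
from pit import *
s=st();print(s['torque'],s['wrist_force'],s['q'])"
```

```text
time_s: 39.75
tool_pos: [0.4711, -0.2322, 0.0886]
eef_rot: [0.089, 0.996, -0.001, -0.001]
wrist_force: [-13.7, -3.7, 15.3]
gripper_width: 0.376
grip_force: 60.7
[-0.62666379  2.28966593 -0.36890245] [-13.66775413  -3.70635157  15.333539  ] [-0.60223233  0.5020328   1.7107899  -0.00367243  0.9288429  -1.9935465 ]
```

```bash
python3 -m pendant '{"dp":[[0,0,-0.004],[0,0,-0.008],[0,0,-0.0095],[0,0,-0.0095],[0,0,-0.0095],[0,0,-0.0095],[0,0,-0.03],[0,0,-0.06],[0,0,-0.08],[0,0,-0.08]],"roll":[0,0,0,0,0,0,0,0,0,0],"jaw":[1,1,0.6,0.45,0.4,0.4,0.4,0.4,0.4,0.4]}'
python3 - <<'E'
from pit import *
s=st();p=np.array(s["tool_pos"]);print(p@u-O,p@v)
W=capture("wrist");i=W.pop("image")[:,:,::-1];cv2.imwrite("pics/wrist44.png",i);pickle.dump((W,s),open("wrist44.pkl","wb"))
hsv=cv2.cvtColor(i,cv2.COLOR_BGR2HSV);g=hsv[...,2]
c,r=[int(t) for t in proj(W,[.4725,-.2320,.118])];print(c,r)
for rr in range(r-48,r+60,6):print(rr,''.join('#' if g[rr,x]<60 else ('R' if (hsv[rr,x,1]>150 and (hsv[rr,x,0]<10 or hsv[rr,x,0]>170)) else ('W' if g[rr,x]>200 else '.')) for x in range(c-80,c+121,2)))
E
```

```text
time_s: 40.58
tool_pos: [0.4748, -0.232, 0.1708]
eef_rot: [0.091, 0.996, -0.002, 0.004]
wrist_force: [1.0, -0.8, 0.3]
gripper_width: 0.6
grip_force: 0.0
-0.04530204401336879 -0.133082766427793
320 207
159 ................................WWWWW...WWWWWWWWWW...................................................
165 ................................W.....WWWWWWWWWWW....................................................
171 ................................WWWWWWWWWWWWWWWWW....................................................
177 ................................WWWRRRRR##RRR...W.#..................................................
183 WWWW.............................###############...............######.........WWWWWWWWWWWWWWWWW......
189 WWWW.#..............WWWWWWWWWW.###################RRRRRRRRRRRRRR######....#..WWWWWWWWWWWWWWWWWWWW....
195 WWWW.#.#............WWWWWWWWW.#####################RRRRRRRRRRRRR#####.....##.WWWWW##########.WWWW....
201 WWWW.........................######################.RRRRRRRRRRRR#####........WWWWW##########WWWWW....
207 WWWW.........................############...###
[... 308 characters left out ...]
################..#....................WWWWWWWWWWWWWWWWWWW......
231 W..WW......................................................................WW.WWWWWWWWWWWWWWWW.......
237 ####...........##................................................##.........................#######..
243 ..............###................................................###.................................
249 ...####.....#####.WW.............................................#####.....#####.....................
255 .####......######.WW....WWWWWWWWWWWWW...........................#######.....#####....................
261 ####......########WWWWWWWWWWWWWWWWWWWW..........................########......#####..................
```

```bash
python3 -m pendant '{"dp":[[0.0125,0,-0.0015],[0.025,0,-0.0025],[0.025,0,-0.0025],[0.025,0,-0.0025],[0.025,0,-0.0025],[0.025,0,-0.0025]],"roll":[0.0,0.018,0.018,0.018,0.018,0.018],"jaw":[0.4,0.4,0.4,0.4,0.4,0.4]}'|grep -E "time|pos"
python3 - <<'E'
from pit import *
W=capture("wrist");i=W.pop("image")[:,:,::-1];cv2.imwrite("pics/wrist45.png",i);s=st()
p=np.array(s["tool_pos"]);print('tcp',p,p@u-O,p@v)
m=cv2.inRange(cv2.cvtColor(i,cv2.COLOR_BGR2HSV),(16,110,90),(33,255,255));n,l,stt,ce=cv2.connectedComponentsWithStats(m);print(stt[1:][stt[1:,4]>80].tolist())
for c in(225,233,403,411):print(prof(i,c,120,300))
W0,s0=pickle.load(open("wrist41.pkl","rb"))
for loc in((-.05,-.085,.07),(.031,.05,.106),(.031,-.05,.106)):
    X=u*(O+loc[0])+v*(-.1335+loc[1])+[0,0,loc[2]];print('expected shift',proj(W,X)-proj(W0,X))
A,B=[cv2.cvtColor(cv2.imread(f"pics/wrist{k}.png"),6) for k in(41,45)]
for nm,(x,y,w,h) in dict(P=(205,196,54,66),Q=(378,196,54,66),bandR=(262,262,24,40),bandL=(362,262,22,40),rackF=(150,160,60,30),rackFR=(430,160,60,30)).items():
    cc,M=cv2.findTransformECC(A[y:y+h,x:x+w],B[y-8:y+h+8,x-8:x+w+8],np.array([[1,0,8],[0,1,8]],np.float32),cv2.MOTION_TRANSLATION,(3,100,1e-5),None,3);print(nm,M[:,2]-8,cc)
E
python3 chk.py 45 22 >/dev/null; python3 ecc.py 43 45;python3 ecc.py 0 45
```

```text
time_s: 41.13
tool_pos: [0.4483, -0.2265, 0.1688]
tcp [ 0.44830909 -0.22651666  0.16881877] -0.072325333807635 -0.13293614424166666
[[207, 203, 48, 64, 1960], [384, 203, 48, 63, 1821], [268, 266, 16, 62, 640], [369, 280, 12, 48, 269], [64, 335, 26, 27, 179]]
[(204, 'Y'), (222, 'k'), (244, 'Y'), (256, 'k'), (257, 'Y'), (259, 'k'), (260, 'Y'), (265, 'k')]
[(204, 'Y'), (223, 'k'), (244, 'Y'), (256, 'k'), (257, 'Y'), (259, 'k'), (260, 'Y'), (262, 'k'), (263, 'Y'), (265, 'k')]
[(203, 'Y'), (222, 'k'), (244, 'Y'), (256, 'k'), (257, 'Y'), (258, 'k')]
[(203, 'Y'), (222, 'k'), (244, 'Y'), (256, 'k'), (257, 'Y'), (264, 'k')]
expected shift [-0.47350767  2.81204949]
expected shift [1.92145827 4.48644296]
expected shift [0.09879891 4.5376602 ]
P [-0.42795944  2.6745758 ] 0.9828087328053522
Q [2.429864  2.6330872] 0.9815902972786612
bandR [-0.7274437  2.5865173] 0.9986589173132103
bandL [0.25947857 0.86044693] 0.9990468355185602
rackF [-0.9634986  1.7701273] 0.9981229657531177
rackFR [3.036891  1.7571087] 0.9984818397504177
43 45 side cylL shift 0.11 -0.25 cc 0.915
43 45 side cylM shift 0.08 -0.05 cc 0.993
43 45 side cylR shift -0.07 0.17 cc 0.998
43 45 side rackFL shift 0.07 0.12 cc 0.914
43 45 scene cylL shift -0.14 -0.09 cc 0.892
43 45 scene cylR shift 4.97 1.11 cc 0.425
43 45 scene rackFL shift 0.40 -0.16 cc 0.942
0 45 side cylL shift 0.03 0.95 cc 0.929
0 45 side cylM shift -0.32 0.44 cc 0.973
0 45 side cylR shift -0.28 -0.12 cc 0.978
0 45 side rackFL shift 0.25 0.29 cc 0.847
0 45 scene cylL shift -0.50 0.36 cc 0.895
0 45 scene cylR shift -4.73 2.37 cc 0.498
0 45 scene rackFL shift -0.37 0.24 cc 0.946
```

Run:
```python
from cams import *
def cen(i,x,y,w,h):
    a=cv2.cvtColor(i,cv2.COLOR_BGR2HSV)[y:y+h,x:x+w].astype(float);wt=np.clip(a[...,1]-70,0,None)*(a[...,2]>60)*((a[...,0]>8)&(a[...,0]<35))
    Y,X=np.mgrid[y:y+h,x:x+w];return (X*wt).sum()/wt.sum(),(Y*wt).sum()/wt.sum(),wt.sum()
for n,B in(('side',{'L':(333,200,12,16),'R':(430,210,12,16),'bandL':(366,198,9,26),'bandR':(398,200,9,26)}),('scene',{'L':(328,180,14,14),'R':(408,140,14,14)})):
    for k,b in B.items():
        for t in(0,43,45): print(n,k,t,np.round(cen(cv2.imread(f"pics/{n}{t}.png"),*b),2))
# silhouette low edge of cylinder in wrist 41/45 : white/yellow band start rows
for t in(41,45):
    h=cv2.cvtColor(cv2.imread(f"pics/wrist{t}.png"),cv2.COLOR_BGR2HSV)
    for c in(268,275,280,368,372,377):print(t,c,[tuple(h[r,c]) for r in range(256,290,3)])
```

```text
side L 0 [ 337.28  207.5  3697.  ]
side L 43 [ 337.39  207.93 3126.  ]
side L 45 [ 337.14  208.03 3766.  ]
side R 0 [ 434.36  216.57 3129.  ]
side R 43 [ 434.33  216.36 3085.  ]
side R 45 [ 434.35  216.41 3165.  ]
side bandL 0 [  369.4    210.83 10823.  ]
side bandL 43 [  369.38   211.3  10596.  ]
side bandL 45 [  369.35   211.09 10378.  ]
side bandR 0 [  401.36   214.02 11051.  ]
side bandR 43 [  401.31   213.96 11034.  ]
side bandR 45 [  401.33   213.96 10985.  ]
scene L 0 [ 334.37  186.57 1575.  ]
scene L 43 [ 334.64  186.96 1603.  ]
scene L 45 [ 334.35  187.2  2395.  ]
scene R 0 [ 414.63  145.83 2271.  ]
scene R 43 [nan nan  0.]
scene R 45 [411.67 143.01 393.  ]
41 268 [(np.uint8(0), np.uint8(17), np.uint8(15)), (np.uint8(0), np.uint8(16), np.uint8(16)), (np.uint8(0), np.uint8(16), np.uint8(16)), (np.uint8(0), np.uint8(0), np.uint8(14)), (np.uint8(0), np.uint8(16), np.uint8(16)), (np.uint8(150), np.uint8(15), np.uint8(17)), (np.uint8(0), np.uint8(0), np.uint8(15)), (np.uint8(30), np.uint8(18), np.uint8(14)), (np.uint8(0), np.uint8(0), np.uint8(15)), (np.uint8(150), np.uint8(17), 
[... 5442 characters left out ...]
4)), (np.uint8(21), np.uint8(255), np.uint8(107)), (np.uint8(21), np.uint8(255), np.uint8(165))]
45 377 [(np.uint8(0), np.uint8(0), np.uint8(13)), (np.uint8(150), np.uint8(17), np.uint8(15)), (np.uint8(0), np.uint8(18), np.uint8(14)), (np.uint8(150), np.uint8(17), np.uint8(15)), (np.uint8(90), np.uint8(16), np.uint8(16)), (np.uint8(150), np.uint8(17), np.uint8(15)), (np.uint8(150), np.uint8(17), np.uint8(15)), (np.uint8(0), np.uint8(17), np.uint8(15)), (np.uint8(0), np.uint8(18), np.uint8(14)), (np.uint8(30), np.uint8(18), np.uint8(14)), (np.uint8(0), np.uint8(17), np.uint8(15)), (np.uint8(150), np.uint8(18), np.uint8(14))]<stdin>:4: RuntimeWarning: invalid value encountered in scalar divide
```

```bash
python3 -m pendant '{"dp":[[0.02,0,-0.03],[0.03,0,-0.06],[0.03,0,-0.08],[0.03,0,-0.08],[0.03,0,-0.08],[0.03,0,-0.08]],"roll":[0,0,0,0,0,0],"jaw":[0.4,0.4,0.4,0.4,0.4,0.4]}'|grep -E "time|wrist"; python3 chk.py 46 45 >/dev/null; python3 ecc.py 45 46|grep side; python3 -c "
from workcell import sign_off
print(sign_off())"
```

```text
time_s: 41.78
wrist_force: [0.8, 0.7, -1.0]
45 46 side cylL shift -0.05 -0.23 cc 0.984
45 46 side cylM shift 0.24 -0.75 cc 0.940
45 46 side cylR shift 0.02 0.01 cc 0.999
45 46 side rackFL shift -0.28 -0.05 cc 0.885
the job is handed in; nothing more can be done
None
```

Job handed in at about 42 s: the key is in the tray, both chocks lie flat under the cylinder, and the stop is swung fully aside; the cylinder stayed put when the stop came out. On the way, my first chock placements leaned on the cylinder and nudged it about 3 mm before I re-seated them, and it now lies slightly skewed (by camera estimate, left end 1–2.5 mm down-slope, right end under 1 mm up).

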